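# Pack away the oiled beads and lock the stock chest

## Task

Pack up the bead stock: using the scoop, move every bead from the open wooden trough into the walnut chest; keep your fingers off the beads in the trough, which are freshly oiled (a bead that has dropped on the boards may be picked up by hand). When all the beads are in the chest, close its lid fully, and only then press the lock's shackle down until it clicks home; put the scoop back flat in the middle of its slate, and leave the other wares where they are.

Things in the scene. Friction and masses are not known exactly. Their poses are not given: they have to be found in the camera images.
- trough: Open wooden trough, fixed, outside 380 (own x) x 102 (own y) x 45 mm high, walls and floor 5 mm, so inside 370 x 92 mm. Origin: centre of its underside, on the table; +x along its length. At the +x end the floor slopes up at 35 degrees from x = +143 to the end wall. The beads start in the +x part; the part from x = -185 to -60 is free for setting the scoop down.
- chest: Walnut chest, fixed, outside 170 (own x) x 230 (own y) x 90 mm high, walls and floor 8 mm. Origin: centre of its underside; -x is its front, towards the robot, with the lock; the lid is hinged along the top of the far (+x) side.
- lid (a joint): Angle of the chest's lid: 0 shut, about 1.5 rad standing open (at most 1.75). The lid is a flat 170 x 230 x 8 mm board; a stiff hinge (0.28 N m) keeps it where it is left. To shut it, push its outer face over towards the robot and then down. A slotted steel strap, look only, sticks 44 mm forward of its front edge and drops round the shackle.
- lid_hinge (a point): Hinge line of the lid, at its middle, 90 mm above the table at the chest's far top edge; the hinge axis is the chest's y. The lid board lies on the side away from the chest (on top of this line when shut).
- lid_edge (a point): Middle of the lid's free edge, 170 mm from the hinge line, on its outer (upper when shut) face.
- shackle (a joint): How far the lock's shackle is pressed down, m: 0 up, 0.016 fully home. It springs back up (about 5 N) until 0.011, then snaps over and stays home.
- shackle_top (a point): Top of the steel U-shaped shackle (10 mm bar, 36 mm wide along the chest's y) standing out of the brass lock, which is fixed to the middle of the chest's front, 16 mm ahead of its face. 133 mm above the table when up.
- slate: Fixed slate slab 140 (own x) x 104 (own y) x 6 mm, the scoop's resting place. Origin: centre of its underside, on the table.
- scoop: Tinplate scoop, 0.18 kg. Its flat floor is 120 long x 84 mm wide, 2 mm thick; origin on its underside, 50 mm from the open nose (+x) and 70 mm from the heel (-x). The bowl is the part from x = -35 to +50: back wall 45 mm high at x = -35, side walls 32 mm high from x = -35 to +20 only. Stands level on its floor; starts on the slate.
- scoop_grip (a point): On the scoop's upright wooden grip, 98 mm above the underside, 45 mm behind the origin. The grip is a flat post 20 mm thick (scoop's x, -55 to -35) and 44 mm wide (y), from 3 to 125 mm above the underside; take it from above across its 20 mm.
- bead1: Chunky dark wooden bead, 32 mm across and 30 mm high, bevelled top and bottom, oiled and slippery (friction about 0.3), 18 g. Origin: centre of its flat underside as it stands; it may tumble. May be absent.
- bead2: Chunky dark wooden bead, 32 mm across and 30 mm high, bevelled top and bottom, oiled and slippery (friction about 0.3), 18 g. Origin: centre of its flat underside as it stands; it may tumble. May be absent.
- bead3: Chunky dark wooden bead, 32 mm across and 30 mm high, bevelled top and bottom, oiled and slippery (friction about 0.3), 18 g. Origin: centre of its flat underside as it stands; it may tumble. May be absent.
- bead4: Chunky dark wooden bead, 32 mm across and 30 mm high, bevelled top and bottom, oiled and slippery (friction about 0.3), 18 g. Origin: centre of its flat underside as it stands; it may tumble. May be absent.
- bead5: Chunky dark wooden bead, 32 mm across and 30 mm high, bevelled top and bottom, oiled and slippery (friction about 0.3), 18 g. Origin: centre of its flat underside as it stands; it may tumble. May be absent.
- bead6: Chunky dark wooden bead, 32 mm across and 30 mm high, bevelled top and bottom, oiled and slippery (friction about 0.3), 18 g. Origin: centre of its flat underside as it stands; it may tumble. May be absent.
- bead7: Chunky dark wooden bead, 32 mm across and 30 mm high, bevelled top and bottom, oiled and slippery (friction about 0.3), 18 g. Origin: centre of its flat underside as it stands; it may tumble. May be absent.
- bead8: Chunky dark wooden bead, 32 mm across and 30 mm high, bevelled top and bottom, oiled and slippery (friction about 0.3), 18 g. Origin: centre of its flat underside as it stands; it may tumble. May be absent.
- mug: Blue-glazed pottery mug, 80 mm wide, 90 mm tall: bystander. Origin: centre of underside.
- musicbox: Rosewood music box 94 x 134 x 62 mm: bystander. Origin: centre of underside.
- thimblestand: Walnut thimble stand, 90 mm wide foot, 93 mm tall: bystander. Origin: centre of underside.
- brooch: Copper round brooch, 64 mm across, 9 mm thick, flat on the table: bystander. Origin: centre of underside.
- tiles: Pile of slate tiles 100 x 100 x 28 mm: bystander. Origin: centre of underside.
- bowl: Terracotta bowl 100 mm wide, 45 mm tall: bystander. Origin: centre of underside.
Mind the look-alikes: they are no part of the job. Of the things shaped like the scoop, the aluminium one is meant. Leave any purple look-alike of the bead2 alone.

How it is judged:
On the way, in this order (a step that is already met when the one before it is completed fails the run):
1. all the beads are in the chest (x of bead1 in the frame of chest between -0.078 and 0.078 m and y of bead1 in the frame of chest between -0.108 and 0.108 m and z of bead1 in the frame of chest between 0 and 0.085 m and x of bead2 in the frame of chest between -0.078 and 0.078 m and y of bead2 in the frame of chest between -0.108 and 0.108 m and z of bead2 in the frame of chest between 0 and 0.085 m and x of bead3 in the frame of chest between -0.078 and 0.078 m and y of bead3 in the frame of chest between -0.108 and 0.108 m and z of bead3 in the frame of chest between 0 and 0.085 m and x of bead4 in the frame of chest between -0.078 and 0.078 m and y of bead4 in the frame of chest between -0.108 and 0.108 m and z of bead4 in the frame of chest between 0 and 0.085 m and x of bead5 in the frame of chest between -0.078 and 0.078 m and y of bead5 in the frame of chest between -0.108 and 0.108 m and z of bead5 in the frame of chest between 0 and 0.085 m and x of bead6 in the frame of chest between -0.078 and 0.078 m and y of bead6 in the frame of chest between -0.108 and 0.108 m and z of bead6 in the frame of chest between 0 and 0.085 m and x of bead7 in the frame of chest between -0.078 and 0.078 m and y of bead7 in the frame of chest between -0.108 and 0.108 m and z of bead7 in the frame of chest between 0 and 0.085 m and x of bead8 in the frame of chest between -0.078 and 0.078 m and y of bead8 in the frame of chest between -0.108 and 0.108 m and z of bead8 in the frame of chest between 0 and 0.085 m), for 0.3 s.
2. the lid is shut (all of step 1 and value of joint lid below 0.06 rad), for 0.2 s.
3. the shackle is pressed home (value of joint lid below 0.06 rad and value of joint shackle above 0.0135 m), for 0.2 s.
At the end, for the whole second after the job is handed in: Every bead present is inside the chest (its origin below the rim), the lid is shut (under 0.06 rad), the shackle is home (over 13.5 mm) and the scoop rests upright (within 0.1 rad) and still on the slate, its origin within 45 mm of the slate's middle (all of step 1 and all of step 3 and horizontal distance between scoop and slate below 0.045 m and angle between scoop's own z axis and vertical below 0.1 rad and z of scoop in the frame of slate below 0.015 m and linear speed of scoop below 0.02 m/s); the robot touches nothing.
It fails at once if a bead lying in the trough is touched by the fingers (over 1 N) ((contact force between the fingers and bead1 above 1 N and x of bead1 in the frame of trough between -0.19 and 0.19 m and y of bead1 in the frame of trough between -0.051 and 0.051 m and z of bead1 in the frame of trough below 0.06 m) or (contact force between the fingers and bead2 above 1 N and x of bead2 in the frame of trough between -0.19 and 0.19 m and y of bead2 in the frame of trough between -0.051 and 0.051 m and z of bead2 in the frame of trough below 0.06 m) or (contact force between the fingers and bead3 above 1 N and x of bead3 in the frame of trough between -0.19 and 0.19 m and y of bead3 in the frame of trough between -0.051 and 0.051 m and z of bead3 in the frame of trough below 0.06 m) or (contact force between the fingers and bead4 above 1 N and x of bead4 in the frame of trough between -0.19 and 0.19 m and y of bead4 in the frame of trough between -0.051 and 0.051 m and z of bead4 in the frame of trough below 0.06 m) or (contact force between the fingers and bead5 above 1 N and x of bead5 in the frame of trough between -0.19 and 0.19 m and y of bead5 in the frame of trough between -0.051 and 0.051 m and z of bead5 in the frame of trough below 0.06 m) or (contact force between the fingers and bead6 above 1 N and x of bead6 in the frame of trough between -0.19 and 0.19 m and y of bead6 in the frame of trough between -0.051 and 0.051 m and z of bead6 in the frame of trough below 0.06 m) or (contact force between the fingers and bead7 above 1 N and x of bead7 in the frame of trough between -0.19 and 0.19 m and y of bead7 in the frame of trough between -0.051 and 0.051 m and z of bead7 in the frame of trough below 0.06 m) or (contact force between the fingers and bead8 above 1 N and x of bead8 in the frame of trough between -0.19 and 0.19 m and y of bead8 in the frame of trough between -0.051 and 0.051 m and z of bead8 in the frame of trough below 0.06 m)).
It fails at once if a bystander is shifted by more than 40 mm or tipped over (distance of any of mug, musicbox, thimblestand, brooch, tiles, bowl from where it was at the start of the episode above 0.04 m or angle between any of mug, musicbox, thimblestand, brooch, tiles, bowl's own z axis and vertical above 0.5 rad).
Of bead1, bead2, bead3, bead4, bead5, bead6, bead7, bead8 only 5 to 8 are there at a start; the rules pass over those that are not, and their reading is None.
At some moment in a run one of scoop, bead1, bead2, bead3, bead4, bead5, bead6, bead7, bead8 may be knocked a few centimetres aside while the robot is not near it.
It also fails if it takes over 210 s, if anything falls off the work surface, if the arm or the gripper's body presses on something with over 40 N, if the wrist force passes 120 N, or if a joint passes its speed limit or range.

## Robot

A 6-joint arm with a two-finger parallel gripper is mounted at the origin on the work surface. World frame = base frame: x ahead of the robot, y to its left, z up, the work surface at z = 0. Lengths are in m, angles in rad, forces in N, time in s.
With the tool pointing down it reaches from about 0.25 to 0.725 m from the base axis. Payload 9.7 kg.
Tool frame: the origin (TCP) lies on the centre line of the jaws, within the pads' length; the fingertips stand 8 mm ahead of it and the grasp point (between the pads) lies 11 mm behind it; z points along the fingers, y is the line along which they close (so a half turn about z gives the same grasp; the last joint's range is limited). The gripper opens to 85 mm and grips with 20 to 120 N. Pads are 22 mm wide; open, the fingers measure 114 mm over their backs; the gripper's body (76 mm by 85 mm) begins 54 mm behind the grasp point. The pads swing forward as they close: fully open they stand 13 mm farther back than shut.
Start: joints at [-1.278, 0.087, 0.176, 1.66, 0, 1.571], TCP at [0.159, -0.527, 0.239] pointing down, gripper open.
Joint ranges: [-3.13, 3.13], [-0.85, 1.81], [-1.15, 1.24], [-2.2, 2.28], [-1.44, 1.52], [-3.14, 3.14]. Speed limits (rad/s): [2.22, 2.22, 2.57, 3.14, 3.14, 3.14].

## Interface

Orientations are given as a rotation vector (axis times angle).
In Python, from workcell import bot, cams gives the robot as it stands.
- The arm moves only by the tool jog_arm, never from a script. Its argument "series" is one flat list of numbers, 7 for each row, row after row: the opening, from -1 (shut) to 1 (fully open), then the shift along the tool's x, y, z in mm, then the turn, a rotation vector about the tool's x, y, z in rad. In form: [fingers, tx, ty, tz, wx, wy, wz, fingers, tx, ty, tz, wx, wy, wz, ...]. A call has 1 to 12 rows; each row is the pose to reach, as a shift and turn from the pose commanded when the call began, along the tool's axes at that moment; what a row does not reach only later rows make up. A row lasts 1/10 s, in which the tool goes at most 50 mm and 8.59 degrees, less where a joint would pass 70% of its speed; a pose out of reach is approached as far as the arm can. A call with a gripper value outside its range is refused whole. The fingers move at their own pace and stop on an object; "newtons" is the grip in N (left out, the last holds). Time passes only in rows, so rows that repeat a pose let the fingers close. It gives the time, the measured TCP pose, the force, the opening and the grip force at its end, in the units of the state.
- bot.state(): the state, without advancing time (a new reading comes with each control period).
- cams.get_image(name): name is "scene" or "side" or "wrist"; returns a dict with "color" (384x512x3 uint8, red, green, blue), "z_map" (384x512 float32, m along the optical axis (not along the pixel's ray), 0 where there is no reading), "fx", "fy", "cx", "cy" (pixels), "rvec" (rotation vector, rad) and "tvec" (3), from world to camera coordinates, as OpenCV has them; the wrist camera has in their place "hand_eye" (4x4, takes a point from camera to tool coordinates, whose origin is the TCP and whose axes are the flange's). Camera axes: x right, y down, z forward; pixel columns grow to the right and rows downward; lengths in m; the calibration is good to about 2 mm. A picture is of the moment at which its call begins: read the wrist's pose just before it.
- bot.sign_off(): hands the job in; it is judged then, once.
The state is a dict: "t": time; "joints": joint angles; "qd": joint speeds; "effort": joint torques, N m; "eef_pos": TCP position; "orientation": TCP orientation; "contact_force": force on the tool from outside, world axes, zero at the start; "moment": the same for the moment, N m; "finger_gap": opening from 0.0 (shut) to 1.0 (fully open); "finger_force": force on a finger pad.
Only numpy, scipy, OpenCV 4.12 (cv2) and the standard library are available. Lean on these libraries where they do the work, as an engineer would, in place of code of your own. Each camera call takes 0.05 s, during which the arm holds its last target. There are 200 camera calls.

## Working session

There is one attempt and no reset: what is moved stays moved. The work goes in short steps, Python scripts to look and compute and a tool call to move; the robot and the scene stay as the last step left them, time stands still between calls to the robot, and variables do not carry over. Pictures are saved under pics/ and viewed, at most 17 in all, crops included, and the job is handed in when it is done.

Besides the shell and the picture viewer there is one more tool, called after ">>>" as a command line: name --argument value ..., lists and objects as JSON in quotes. jog_arm: Moves the arm, as the interface text tells. Its arguments: {"type":"object","properties":{"series":{"type":"array","items":{"type":"number"}},"newtons":{"type":"number"}},"required":["series"]}

```bash
ls; mkdir -p pics; cat > h.py <<'E'
import numpy as np, cv2
from scipy.spatial.transform import Rotation as R
from workcell import bot, cams
def cap(n):
    s=bot.state(); d=cams.get_image(n); 
    if 'hand_eye' in d:
        T=np.eye(4);T[:3,:3]=R.from_rotvec(s['orientation']).as_matrix();T[:3,3]=s['eef_pos']
        d['M']=T@np.array(d['hand_eye'])
    else:
        T=np.eye(4);T[:3,:3]=R.from_rotvec(np.ravel(d['rvec'])).as_matrix();T[:3,3]=np.ravel(d['tvec'])
        d['M']=np.linalg.inv(T)
    return d
def pts(d):
    z=d['z_map'];v,u=np.mgrid[:z.shape[0],:z.shape[1]]
    P=np.stack([(u-d['cx'])/d['fx']*z,(v-d['cy'])/d['fy']*z,z],-1)
    W=P@d['M'][:3,:3].T+d['M'][:3,3]; W[z==0]=np.nan
    return W
def save(d,f,crop=None,k=1):
    im=d['color'][:,:,::-1]
    if crop: u0,v0,u1,v1=crop; im=im[v0:v1,u0:u1]
    cv2.imwrite(f,cv2.resize(im,None,fx=k,fy=k,interpolation=cv2.INTER_CUBIC))
E
python3 - <<'E'
from h import *
s=bot.state();print({k:np.round(v,3) for k,v in s.items()})
ims=[]
for n in('scene','side'):
    d=cap(n);np.save('/tmp/%s.npy'%n,d,allow_pickle=True);print(n,np.round(d['M'],2).tolist(),d['fx'])
    save(d,'pics/%s0.png'%n,k=1.5)
E
```

```text
pics
{'t': np.float64(0.0), 'joints': array([-1.278,  0.087,  0.175,  1.66 , -0.   ,  1.571]), 'qd': array([ 0.001, -0.001,  0.   , -0.002, -0.001,  0.002]), 'effort': array([ 1.0000e-03, -5.2039e+01,  4.6481e+01,  1.6000e-02, -0.0000e+00,
       -0.0000e+00]), 'eef_pos': array([ 0.159, -0.526,  0.239]), 'orientation': array([-3.107, -0.458,  0.   ]), 'contact_force': array([-0.034, -0.946, -0.043]), 'moment': array([ 0.037, -0.014,  0.028]), 'finger_force': np.float64(0.0), 'finger_gap': np.float64(1.001)}
scene [[0.91, 0.21, -0.36, 0.88], [0.42, -0.48, 0.77, -0.73], [-0.01, -0.85, -0.52, 0.61], [0.0, 0.0, 0.0, 1.0]] 361.0160906453367
side [[-0.9, -0.33, 0.28, 0.25], [-0.43, 0.66, -0.61, 0.57], [0.01, -0.67, -0.74, 0.81], [0.0, 0.0, 0.0, 1.0]] 360.500410954558
```

View pics/scene0.png

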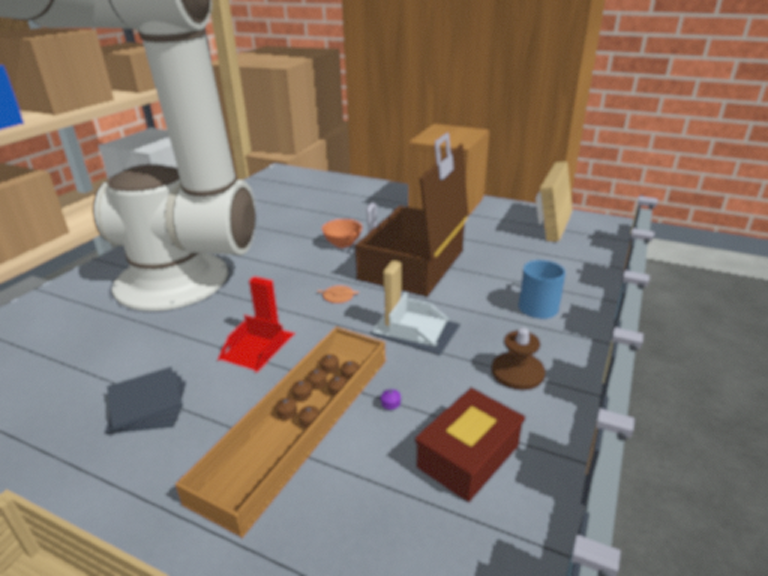

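View pics/side0.png

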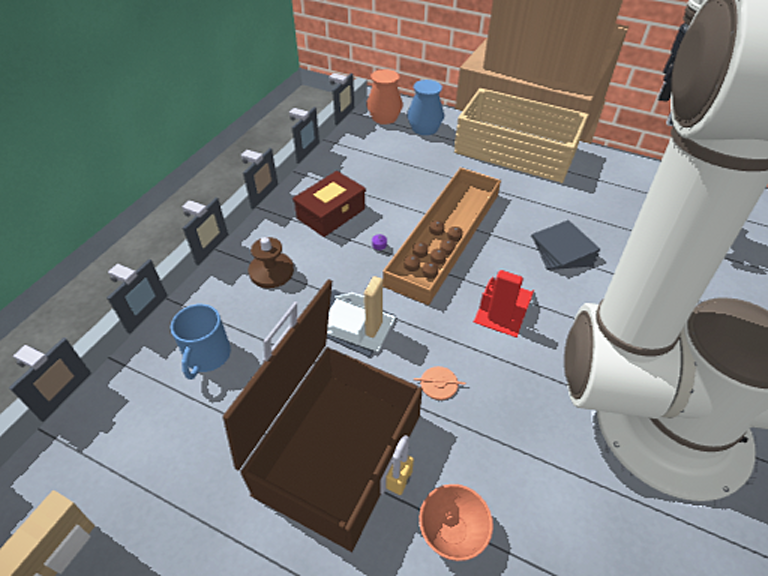

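Scene view candidates (768×576): the aluminium scoop with pale grip is at (410,300) on its slate, and the red look-alike scoop is at (258,325). There are about 7 dark beads in the trough at (285–350,360–415), and the purple look-alike is at (391,399). I choose the aluminium scoop and the dark beads.

```bash
cat > m.py <<'E'
from h import *
S={n:np.load('/tmp/%s.npy'%n,allow_pickle=True).item() for n in('scene','side')}
W={n:pts(S[n]) for n in S}
def at(n,u,v):
    u=int(u/1.5);v=int(v/1.5);return np.round(np.nanmedian(W[n][v-1:v+2,u-1:u+2].reshape(-1,3),0),3)
def px(n,p):
    q=np.linalg.inv(S[n]['M'])@np.r_[p,1];return q[:2]/q[2]*S[n]['fx']+[S[n]['cx'],S[n]['cy']]
side=dict(tr1=(464,172),tr2=(498,181),tr3=(431,297),tr4=(388,271),chFL=(418,388),chFR=(352,543),chBR=(247,472),lidtopL=(330,284),lidtopR=(229,410),lidbotL=(329,350),shackle=(402,440),lock=(400,478),grip=(374,281),brooch=(440,383),bowl=(456,490),slate1=(394,324),slate2=(376,352),mugtop=(200,320),thim=(265,240),music=(330,192))
for k,v in side.items(): print(k,at('side',*v))
scene=dict(tr1=(340,331),tr2=(384,345),tr3=(238,520),tr4=(183,488),grip=(393,264),slF=(437,350),slR=(457,322),shk=(371,208),lidtop=(467,150),mug=(541,268),thim=(521,335))
for k,v in scene.items(): print(k,at('scene',*v))
# regions
for n in W:
    w=W[n];c=cv2.cvtColor(S[n]['color'],cv2.COLOR_RGB2HSV).astype(int);rgb=S[n]['color'].astype(int)
    print(n,'table z',np.nanmedian(w[300:,60:200,2]))
    # beads: dark in trough
    h=(w[...,2]>.012)&(w[...,2]<.06)&(rgb.sum(-1)<230)&(rgb[...,0]>rgb[...,2]+15)
    m=h.astype(np.uint8); 
    k,l,st,ce=cv2.connectedComponentsWithStats(m)
    for i in range(1,k):
        if st[i,4]>15: print('dark',ce[i]*1.5,st[i,4],np.round(np.nanmedian(w[l==i],0),3))
E
python3 m.py
```

```text
tr1 [ 0.526 -0.435  0.037]
tr2 [ 0.443 -0.433  0.044]
tr3 [ 0.453 -0.067  0.01 ]
tr4 [ 0.55  -0.071  0.038]
chFL [0.385 0.168 0.088]
chFR [0.379 0.391 0.03 ]
chBR [0.539 0.387 0.089]
lidtopL [0.523 0.166 0.255]
lidtopR [0.529 0.382 0.259]
lidbotL [0.537 0.167 0.089]
shackle [0.362 0.272 0.132]
lock [0.354 0.294 0.059]
grip [0.523 0.036 0.129]
brooch [0.367 0.098 0.009]
bowl [0.277 0.266 0.04 ]
slate1 [ 0.494  0.014 -0.001]
slate2 [0.496 0.084 0.001]
mugtop [0.787 0.189 0.049]
thim [0.771 0.005 0.091]
music [ 0.748 -0.205  0.062]
tr1 [ 0.464 -0.063  0.041]
tr2 [ 0.553 -0.066  0.036]
tr3 [ 0.536 -0.441  0.035]
tr4 [ 0.451 -0.438  0.045]
grip [0.521 0.046 0.131]
slF [ 0.627 -0.003  0.006]
slR [0.63  0.103 0.   ]
shk [0.363 0.271 0.126]
lidtop [0.497 0.542 0.195]
mug [0.752 0.248 0.073]
thim [ 0.771 -0.006  0.085]
scene table z 0.0015049517003069002
dark [400.3531746  231.64285714] 378 [0.387 0.38  0.038]
dark [430.29559118 269.11923848] 499 [0.544 0.174 0.036]
dark [369.95512821 268.38461538] 234 [0.413 0.162 0.037]
dark [263.61889251 326.11563518] 307 [ 0.325 -0.096  0.031]
dark [263.0
[... 647 characters left out ...]
.253  0.032]
dark [469.73831776 230.80373832] 107 [ 0.443 -0.273  0.029]
dark [330.24798387 212.3891129 ] 496 [ 0.721 -0.155  0.036]
dark [436.88297872 229.40425532] 47 [ 0.508 -0.236  0.022]
dark [442.8253012  254.19578313] 166 [ 0.469 -0.169  0.023]
dark [416.52  258.525] 100 [ 0.512 -0.135  0.023]
dark [277.86651584 268.01809955] 221 [0.752 0.006 0.017]
dark [485.14864865 300.72972973] 37 [ 0.353 -0.092  0.027]
dark [504.98       311.49333333] 225 [ 0.312 -0.073  0.034]
dark [327.4250646 406.2881137] 1161 [0.538 0.19  0.038]
dark [412.03246753 419.78571429] 77 [0.376 0.196 0.041]
dark [317.8207856 515.7888707] 611 [0.425 0.392 0.037]
dark [427.56521739 534.06521739] 23 [0.291 0.336 0.026]
```

```bash
python3 - <<'E'
from h import *
d=np.load('/tmp/side.npy',allow_pickle=True).item()
a=d['color'][100:260,190:350,::-1];e=np.load('/tmp/scene.npy',allow_pickle=True).item()['color'][160:300,130:310,::-1]
a=cv2.resize(a,(400,400),interpolation=cv2.INTER_CUBIC);e=cv2.resize(e,(400,400*140//180),interpolation=cv2.INTER_CUBIC)
o=np.zeros((400,800,3),np.uint8);o[:,:400]=a;o[:e.shape[0],400:]=e
cv2.imwrite('pics/crop1.png',o)
E
```

```text
(no output)
```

View pics/crop1.png

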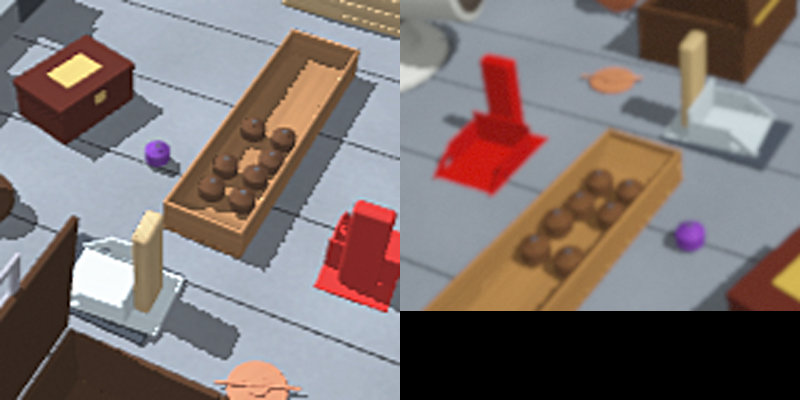

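The crop shows seven dark beads in the trough's far end and the aluminium scoop on its slate, with the purple bead outside the trough. The trough's +x runs along about world +y, and the scoop's nose points along about +x. Next I'll fit the rims and move the wrist camera over the scoop.

```bash
cat >> h.py <<'E'
def Rm(psi,th=0,roll=0):
    h=np.array([np.cos(psi),np.sin(psi),0]);z=np.array([0,0,1.])
    y=h*np.cos(th)+z*np.sin(th);u=-h*np.sin(th)+z*np.cos(th)
    return np.stack([np.cross(y,-u),y,-u],1)
def rel(pos,psi,th=0,frm=None):
    s=bot.state() if frm is None else None
    p0,R0=(s['eef_pos'],R.from_rotvec(s['orientation']).as_matrix()) if frm is None else frm
    d=R0.T@(np.array(pos)-p0)*1000;w=R.from_matrix(R0.T@Rm(psi,th)).as_rotvec()
    print('row',np.round(d,1).tolist(),np.round(w,3).tolist())
    return np.array(pos),Rm(psi,th)
G=11e-3
def tcp(so,psi,th,gx=-.045,gz=.098):  # tcp for scoop origin so (underside), heading, pitch
    M=Rm(psi,th); return np.array(so)+M[:,1]*gx-M[:,2]*(gz-G)
def st():
    s=bot.state();M=R.from_rotvec(s['orientation']).as_matrix();y=M[:,1]
    print('t%.1f'%s['t'],'tcp',np.round(s['eef_pos'],4),'psi %.4f th %.4f x_z %.4f'%(np.arctan2(y[1],y[0]),np.arcsin(y[2]),M[2,0]),'F',np.round(s['contact_force'],1),'gap %.3f ff %.1f'%(s['finger_gap'],s['finger_force']))
E
cat > m2.py <<'E'
from m import *
def rect(q,t):
    r=cv2.minAreaRect((q*1000).astype(np.float32));print(t,len(q),np.round(r[0],1),np.round(r[1],1),round(r[2],2))
for n in W:
    w=W[n];rgb=S[n]['color'].astype(int)
    m=(w[...,2]>.036)&(w[...,2]<.052)&(w[...,0]>.42)&(w[...,0]<.58)&(w[...,1]>-.47)&(w[...,1]<-.04)&(rgb[...,0]>rgb[...,2]+25)
    q=w[m][:,:2]; rect(q,'trough '+n)
    for sgn,f in((0,lambda a:a[:,0]<.47),(1,lambda a:a[:,0]>.535)):
        a=q[f(q)&(q[:,1]>-.42)&(q[:,1]<-.09)]
        if len(a)>8:c=np.polyfit(a[:,1],a[:,0],1);print('  edge',len(a),c[0],np.polyval(c,-.25))
    m=(w[...,2]>.082)&(w[...,2]<.096)&(w[...,0]>.34)&(w[...,0]<.58)&(w[...,1]>.14)&(w[...,1]<.42)&(rgb.sum(-1)<250)
    rect(w[m][:,:2],'chest '+n)
    m=(w[...,2]>.11)&(w[...,2]<.14)&(abs(w[...,0]-.36)<.03)&(abs(w[...,1]-.27)<.05)
    rect(w[m][:,:2],'shackle '+n)
    m=(w[...,2]>.116)&(w[...,2]<.14)&(abs(w[...,0]-.52)<.04)&(abs(w[...,1]-.04)<.05)
    rect(w[m][:,:2],'grip '+n)
    m=(w[...,2]>.15)&(abs(w[...,0]-.53)<.06)&(w[...,1]>.1)&(w[...,1]<.42)&(rgb.sum(-1)<250)
    q=w[m];print('lid',len(q),np.round(q.min(0),3),np.round(q.max(0),3),np.round(q[q[:,2]>.24].mean(0),3),np.round(q[q[:,2]<.18].mean(0),3))
st()
rel((.52,.04,.30),0)
E
python3 m2.py | grep -v -e dark
```

```text
tr1 [ 0.526 -0.435  0.037]
tr2 [ 0.443 -0.433  0.044]
tr3 [ 0.453 -0.067  0.01 ]
tr4 [ 0.55  -0.071  0.038]
chFL [0.385 0.168 0.088]
chFR [0.379 0.391 0.03 ]
chBR [0.539 0.387 0.089]
lidtopL [0.523 0.166 0.255]
lidtopR [0.529 0.382 0.259]
lidbotL [0.537 0.167 0.089]
shackle [0.362 0.272 0.132]
lock [0.354 0.294 0.059]
grip [0.523 0.036 0.129]
brooch [0.367 0.098 0.009]
bowl [0.277 0.266 0.04 ]
slate1 [ 0.494  0.014 -0.001]
slate2 [0.496 0.084 0.001]
mugtop [0.787 0.189 0.049]
thim [0.771 0.005 0.091]
music [ 0.748 -0.205  0.062]
tr1 [ 0.464 -0.063  0.041]
tr2 [ 0.553 -0.066  0.036]
tr3 [ 0.536 -0.441  0.035]
tr4 [ 0.451 -0.438  0.045]
grip [0.521 0.046 0.131]
slF [ 0.627 -0.003  0.006]
slR [0.63  0.103 0.   ]
shk [0.363 0.271 0.126]
lidtop [0.497 0.542 0.195]
mug [0.752 0.248 0.073]
thim [ 0.771 -0.006  0.085]
scene table z 0.0015049517003069002
side table z -0.000185317967374643
trough scene 1553 [ 495.3 -250.8] [380.9 102.8] 87.3
  edge 506 0.046667889603845165 0.4476584162474265
  edge 525 0.045627196463974076 0.5441749065058152
chest scene 262 [467.2 273.1] [233.9 176.7] 88.29
shackle scene 41 [360.9 276.2] [33.5  9. ] 86.93
grip scene 98 [520.6  41.8] [18.7 46.1] 3.88
lid 937 [0.521 0.157 0.15 ] [0.548 0.389 0.261] [0.529 0.235 0.251] [0.543 0.254 0.165]
trough side 553 [ 495.7 -248.2] [383.2 103.7] 87.47
  edge 166 0.04670446450419188 0.4463988129314854
  edge 159 0.04513080610029176 0.5429388944426711
chest side 1285 [462.4 278.7] [229.1 170.7] 89.35
shackle side 102 [360.8 279.6] [35.  10.1] 89.72
grip side 135 [519.4  45.5] [20.8 43.9] 0.47
lid 2180 [0.521 0.162 0.15 ] [0.544 0.392 0.261] [0.525 0.291 0.253] [0.537 0.291 0.165]Traceback (most recent call last):
  File "m2.py", line 19, in <module>
    st()
    ~~^^
TypeError: 'numpy.ndarray' object is not callable
```

```bash
python3 - <<'E'
from h import *
st(); rel((.50,.04,.32),0)
E
```

```text
t0.1 tcp [ 0.1587 -0.5264  0.2386] psi -1.2780 th -0.0012 x_z 0.0000 F [-0.1  0.  -0.3] gap 1.000 ff 0.0
row [490.3, -443.9, -80.8] [-0.001, -0.001, -1.278]
```

>>> jog_arm --series '[1,40,-36,-40,0,0,-0.12,1,490,-444,-81,0,0,-1.278,1,490,-444,-81,0,0,-1.278,1,490,-444,-81,0,0,-1.278,1,490,-444,-81,0,0,-1.278,1,490,-444,-81,0,0,-1.278,1,490,-444,-81,0,0,-1.278,1,490,-444,-81,0,0,-1.278,1,490,-444,-81,0,0,-1.278,1,490,-444,-81,0,0,-1.278,1,490,-444,-81,0,0,-1.278,1,490,-444,-81,0,0,-1.278]' --newtons 60

```text
t: 1.3
eef_pos: [0.4627, -0.0205, 0.3143]
orientation: [2.221, 2.222, -0.0]
contact_force: [0.6, -1.0, 0.1]
finger_gap: 1.003
finger_force: 0.0
```

```bash
python3 - <<'E'
from h import *
st(); d=cap('wrist'); np.save('/tmp/w1.npy',d,allow_pickle=True); save(d,'pics/w1.png'); print(d['M'].round(3).tolist(),d['fx'])
E
```

```text
t1.3 tcp [ 0.4627 -0.0205  0.3143] psi 0.0003 th 0.0000 x_z -0.0001 F [ 0.6 -1.   0.1] gap 1.003 ff 0.0
[[1.0, 0.001, -0.0, 0.462], [0.001, -0.961, -0.278, 0.051], [-0.001, 0.278, -0.961, 0.449], [0.0, 0.0, 0.0, 1.0]] 270.27289919312784
```

View pics/w1.png

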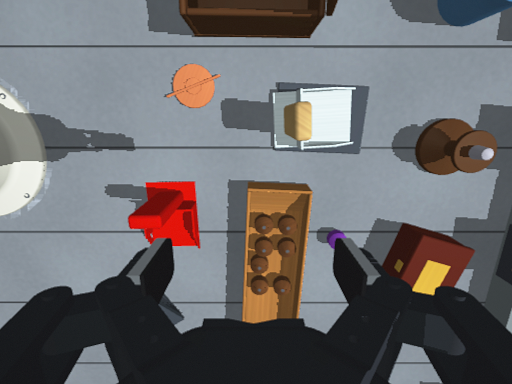

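The wrist view shows the scoop at (313,118) with its post at (298,121), on the dark slate. The seven beads are at (255–290,222–287) in the trough, and the purple one is at (336,240), outside it.

```bash
python3 - <<'E'
from h import *
d=np.load('/tmp/w1.npy',allow_pickle=True).item();w=pts(d);rgb=d['color'].astype(int)
def rect(m,t):
    q=w[m][:,:2];r=cv2.minAreaRect((q*1000).astype(np.float32));print(t,len(q),np.round(r[0],1),np.round(r[1],1),round(r[2],2),np.round(np.nanmedian(w[m],0),3))
near=(abs(w[...,0]-.565)<.1)&(abs(w[...,1]-.045)<.09)
rect(near&(w[...,2]>.115)&(w[...,2]<.14),'grip top')
rect(near&(w[...,2]>.0035)&(w[...,2]<.05)&(rgb.min(-1)>110),'scoop')
rect(near&(w[...,2]>.003)&(w[...,2]<.06),'slate+scoop')
m=(w[...,2]>.036)&(w[...,2]<.052)&(w[...,0]>.42)&(w[...,0]<.58)&(w[...,1]>-.3)&(w[...,1]<-.04)
q=w[m]
for a in (q[q[:,0]<.47],q[q[:,0]>.535]): c=np.polyfit(a[:,1],a[:,0],1);print('edge',c[0],np.polyval(c,-.25))
m=(w[...,2]>.0225)&(w[...,2]<.045)&(w[...,0]>.455)&(w[...,0]<.54)&(w[...,1]>-.3)&(w[...,1]<-.07)&(rgb.sum(-1)<230)
k,l,s,c=cv2.connectedComponentsWithStats(m.astype(np.uint8))
for i in range(1,k):
    if s[i,4]>15:print(s[i,4],np.round(np.nanmedian(w[l==i],0),3))
E
```

```text
grip top 694 [519.1  44.8] [19.5 43.7] 2.68 [0.518 0.046 0.129]
scoop 3410 [564.4  46.7] [102.5 148.1] 87.04 [0.57  0.05  0.008]
slate+scoop 5231 [564.5  45.9] [103.9 147.6] 87.69 [0.576 0.051 0.007]
edge 0.05773240097562482 0.4464233187460511
edge 0.03236160105748493 0.5434910878162488
188 [ 0.476 -0.12   0.03 ]
203 [ 0.517 -0.122  0.03 ]
354 [ 0.473 -0.181  0.03 ]
203 [ 0.517 -0.165  0.03 ]
166 [ 0.469 -0.238  0.03 ]
184 [ 0.512 -0.24   0.03 ]
23 [ 0.54  -0.288  0.033]
```

>>> jog_arm --series '[1,65,56,0,0,0,-0.045,1,65,56,60,0,0,-0.045,1,65,56,120,0,0,-0.045,1,65,56,170,0,0,-0.045,1,65,56,200,0,0,-0.045,1,65,56,221,0,0,-0.045,1,65,56,221,0,0,-0.045,-1,65,56,221,0,0,-0.045,-1,65,56,221,0,0,-0.045,-1,65,56,221,0,0,-0.045,-1,65,56,221,0,0,-0.045,-1,65,56,221,0,0,-0.045]' --newtons 80

```text
t: 2.55
eef_pos: [0.5189, 0.0425, 0.0945]
orientation: [2.17, 2.27, 0.003]
contact_force: [0.5, -1.2, 4.2]
finger_gap: 0.223
finger_force: 78.2
```

```bash
python3 - <<'E'
from h import *
st()
E
```

```text
t2.5 tcp [0.5189 0.0425 0.0945] psi 0.0449 th 0.0023 x_z 0.0001 F [ 0.5 -1.2  4.2] gap 0.223 ff 78.2
```

```bash
python3 - <<'E'
from h import *
rel((.519,.0425,.18),.045);rel(tcp((.4923,-.3196,.085),1.5247,0,gz=.0995),1.5247)
E
```

```text
row [0.0, 0.3, -85.5] [0.002, -0.0, -0.0]
row [-405.3, -46.8, -79.2] [0.002, 0.002, -1.48]
```

>>> jog_arm --series '[-1,0,0,-45,0,0,0,-1,0,0,-85,0,0,0,-1,-40,-5,-85,0,0,-0.15,-1,-85,-10,-82,0,0,-0.3,-1,-130,-15,-82,0,0,-0.45,-1,-175,-20,-80,0,0,-0.6,-1,-220,-25,-80,0,0,-0.75,-1,-265,-30,-80,0,0,-0.9,-1,-310,-35,-80,0,0,-1.05,-1,-350,-40,-80,0,0,-1.2,-1,-390,-45,-80,0,0,-1.35,-1,-405,-47,-80,0,0,-1.48]'

```text
t: 3.75
eef_pos: [0.4884, -0.3676, 0.1726]
orientation: [-0.166, -3.136, 0.0]
contact_force: [1.0, 0.9, -2.0]
finger_gap: 0.223
finger_force: 79.3
```

```bash
python3 - <<'E'
from h import *
st(); d=cap('wrist'); np.save('/tmp/w2.npy',d,allow_pickle=True); save(d,'pics/w2.png')
E
```

```text
t3.8 tcp [ 0.4884 -0.3676  0.1726] psi 1.4653 th -0.0003 x_z 0.0009 F [ 1.   0.9 -2. ] gap 0.223 ff 79.3
```

View pics/w2.png

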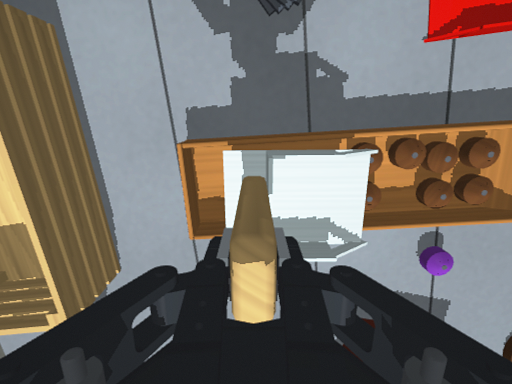

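The wrist view shows the scoop held level over the trough, its floor at (225–370,150–260), with seven beads ahead at (365–490,145–195).

```bash
cat > sc.py <<'E'
from h import *
import sys
d=np.load('/tmp/w2.npy',allow_pickle=True).item();z=d['z_map'];v,u=np.mgrid[:384,:512]
P=np.stack([(u-d['cx'])/d['fx']*z,(v-d['cy'])/d['fy']*z,z],-1);H=np.array(d['hand_eye']);T=P@H[:3,:3].T+H[:3,3]
c=d['color'].astype(int)
m=(c.min(-1)>140)&(c.max(-1)-c.min(-1)<45)&(z>0)&(v<270)&(u>200)&(u<400)&(T[...,2]>.02)&(T[...,2]<.1)
q=T[m]*1000;f=q[q[:,2]>82]
print('floor z',np.percentile(f[:,2],[5,50,95]),'x',np.percentile(f[:,0],[.2,99.8]),'y',np.percentile(f[:,1],[.2,99.8]))
# left floor edge & rear
for lo in range(-40,100,20):
    a=f[(f[:,1]>lo)&(f[:,1]<lo+20)]
    if len(a):print(lo,np.percentile(a[:,0],99.5).round(1),np.median(a[:,2]).round(1))
for lo in range(0,45,15):
    a=f[(f[:,0]>lo)&(f[:,0]<lo+15)]
    print('ymin',lo,np.percentile(a[:,1],[.5,99.5]).round(1))
E
python3 sc.py; python3 -c "
from h import *
rel(tcp((.4923,-.3196,.085),1.5247,0,gz=.0995),1.5247)"
```

```text
floor z [85.50622985 86.57352797 87.65895057] x [-38.08926689  44.39588723] y [-23.43094536  98.05949764]
-40 44.3 86.9
-20 44.4 86.8
0 43.6 86.8
20 37.0 86.6
40 37.1 86.5
60 44.4 86.5
80 41.3 86.4
ymin 0 [-23.3  95.9]
ymin 15 [-23.1  95.7]
ymin 30 [-23.4  97.4]
row [-1.6, 3.9, -1.1] [-0.0, -0.001, -0.049]
```

```bash
cat >> h.py <<'E'
C=np.array([.4955,-.2497,0]);PSI=1.5247;AX=np.array([np.cos(PSI),np.sin(PSI),0])
def sco(so,psi=PSI,th=0):
    M=Rm(psi,th);return np.array(so)-M[:,0]*.0024-M[:,1]*.047-M[:,2]*.0885
def tr(x,z,th=0,frm=None):  # scoop origin at trough own x, underside z
    return rel(sco(C+AX*x+[0,0,z],PSI,th),PSI,th,frm)
E
python3 -c "
from h import *
tr(-.07,.03);tr(-.07,.0055)"
```

```text
row [-4.1, 2.0, 53.9] [-0.0, -0.001, -0.049]
row [-4.1, 2.0, 78.4] [-0.0, -0.001, -0.049]
```

>>> jog_arm --series '[-1,-4,2,0,0,0,-0.05,-1,-4,2,0,0,0,-0.05,-1,-4,2,30,0,0,-0.05,-1,-4,2,50,0,0,-0.05,-1,-4,2,65,0,0,-0.05,-1,-4,2,73,0,0,-0.05,-1,-4,2,78,0,0,-0.05,-1,-4,2,78,0,0,-0.05,-1,-4,2,78,0,0,-0.05]'

```text
t: 4.7
eef_pos: [0.4939, -0.3629, 0.0962]
orientation: [0.093, 3.139, -0.001]
contact_force: [-0.5, 0.2, -2.1]
finger_gap: 0.225
finger_force: 79.3
```

```bash
python3 -c "
from h import *
st();tr(.083,.0055);tr(.088,.0055,0)"
```

```text
t4.7 tcp [ 0.4939 -0.3629  0.0962] psi 1.5117 th -0.0007 x_z -0.0010 F [-0.5  0.2 -2.1] gap 0.225 ff 79.3
row [3.2, 149.2, 2.1] [-0.001, 0.001, -0.013]
row [3.3, 154.2, 2.1] [-0.001, 0.001, -0.013]
```

>>> jog_arm --series '[-1,3,3,2.5,0,0,-0.013,-1,3,15,2.5,0,0,-0.013,-1,3,29,2.5,0,0,-0.013,-1,3,43,2.5,0,0,-0.013,-1,3,57,2.5,0,0,-0.013,-1,3,71,2.5,0,0,-0.013,-1,3,85,2.5,0,0,-0.013,-1,3,99,2.5,0,0,-0.013,-1,3,113,2.5,0,0,-0.013,-1,3,127,2.5,0,0,-0.013,-1,3,141,2.5,0,0,-0.013,-1,3,150,2.5,0,0,-0.013]'

```text
t: 5.9
eef_pos: [0.4994, -0.212, 0.0934]
orientation: [0.071, 3.141, -0.003]
contact_force: [-2.0, -8.9, 5.8]
finger_gap: 0.227
finger_force: 80.6
```

```bash
python3 - <<'E'
from h import *
st(); d=cap('wrist'); np.save('/tmp/w3.npy',d,allow_pickle=True); save(d,'pics/w3.png')
E
```

```text
t5.9 tcp [ 0.4994 -0.212   0.0934] psi 1.5254 th -0.0020 x_z -0.0002 F [-2.  -8.9  5.8] gap 0.227 ff 80.6
```

View pics/w3.png

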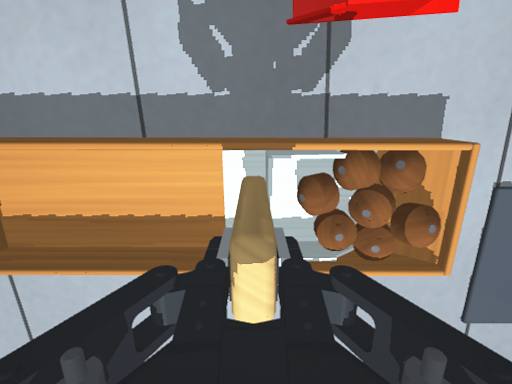

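The wrist view shows four or five beads on the scoop floor at (318,195), (335,230), (370,205), (375,242) and (355,168). The other two are on the end slope at (403,170) and (415,225). I'll tilt back about the heel and lift this load.

```bash
python3 - <<'E'
from h import *
s=bot.state();f=(s['eef_pos'],R.from_rotvec(s['orientation']).as_matrix())
for t in range(3,31,3):
    a=np.radians(t); hx=.018;tr(hx+.07*np.cos(a),.006+.07*np.sin(a),a,f)
a=np.radians(30)
tr(.018+.0606,.10,a,f)
E
```

```text
row [-0.2, -2.4, -2.2] [-0.054, 0.0, 0.001]
row [-0.2, -7.1, -3.0] [-0.106, 0.0, 0.001]
row [-0.2, -11.8, -3.6] [-0.158, 0.0, 0.001]
row [-0.2, -16.6, -3.9] [-0.211, 0.0, 0.001]
row [-0.2, -21.4, -4.0] [-0.263, 0.0, 0.001]
row [-0.2, -26.2, -3.9] [-0.315, 0.0, 0.001]
row [-0.2, -31.0, -3.4] [-0.368, 0.0, 0.001]
row [-0.2, -35.7, -2.8] [-0.42, 0.0, 0.001]
row [-0.2, -40.4, -1.9] [-0.472, -0.0, 0.001]
row [-0.2, -45.0, -0.7] [-0.525, -0.0, 0.001]
row [-0.2, -45.1, -59.7] [-0.525, -0.0, 0.001]
```

>>> jog_arm --series '[-1,0,-2,-2,-0.054,0,0,-1,0,-7,-3,-0.106,0,0,-1,0,-12,-3.6,-0.158,0,0,-1,0,-17,-4,-0.211,0,0,-1,0,-21,-4,-0.263,0,0,-1,0,-26,-4,-0.315,0,0,-1,0,-31,-4,-0.368,0,0,-1,0,-36,-3,-0.42,0,0,-1,0,-40,-2,-0.472,0,0,-1,0,-45,-2,-0.525,0,0,-1,0,-45,-20,-0.525,0,0,-1,0,-45,-50,-0.525,0,0]'

```text
t: 7.15
eef_pos: [0.4965, -0.2564, 0.1402]
orientation: [0.072, 3.025, 0.82]
contact_force: [0.1, 1.7, -2.3]
finger_gap: 0.222
finger_force: 79.3
```

```bash
python3 - <<'E'
from h import *
st(); d=cap('wrist'); np.save('/tmp/w4.npy',d,allow_pickle=True); save(d,'pics/w4.png')
E
```

```text
t7.2 tcp [ 0.4965 -0.2564  0.1402] psi 1.5213 th 0.5295 x_z 0.0055 F [ 0.1  1.7 -2.3] gap 0.222 ff 79.3
```

View pics/w4.png

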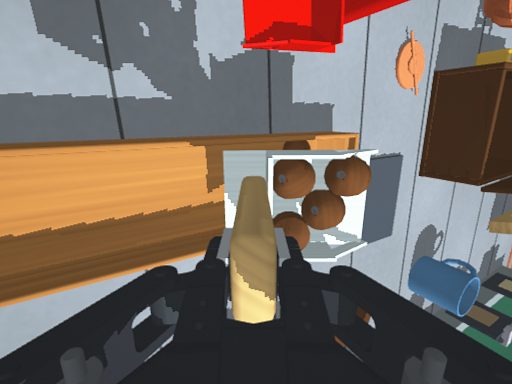

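The load shows four beads in the scoop, at (293,178), (347,176), (323,209) and (290,232), with possibly another behind the grip. I'll carry it to the chest.

```bash
cat >> h.py <<'E'
def nose(p,psi,th,frm=None):
    M=Rm(psi,th);return rel(sco(np.array(p)-M[:,1]*.05,psi,th),psi,th,frm)
E
cat > pour.py <<'E'
from h import *
st()
print('lift+carry');nose((.50,-.10,.20),1.5247,.52);a=nose((.452,.235,.20),1.555,.52)
print('pour from',a[0])
for t in (20,10,0,-10,-20,-30,-40,-50): nose((.452,.235,.125 if t<15 else .16),1.555,np.radians(t),a)
E
python3 pour.py
```

```text
t7.2 tcp [ 0.4978 -0.2568  0.1468] psi 1.5251 th 0.5258 x_z -0.0010 F [-0.   1.5  1.9] gap 0.221 ff 79.3
lift+carry
row [2.5, 65.8, -56.4] [0.006, 0.001, 0.0]
row [62.1, 353.5, 110.5] [0.006, 0.016, -0.026]
pour from [0.45237545 0.10682573 0.22860462]
row [0.0, -3.4, 19.5] [0.171, -0.0, -0.0]
row [0.0, -1.6, 37.5] [0.345, -0.0, -0.0]
row [-0.0, 19.5, 28.6] [0.52, -0.0, -0.0]
row [-0.0, 41.8, 23.5] [0.695, -0.0, -0.0]
row [0.0, 64.7, 22.4] [0.869, -0.0, -0.0]
row [0.0, 87.4, 25.2] [1.044, -0.0, -0.0]
row [0.0, 109.3, 32.0] [1.218, -0.0, -0.0]
row [0.0, 129.6, 42.4] [1.393, -0.0, -0.0]
```

>>> jog_arm --series '[-1,1,30,-28,0,0,0,-1,2,66,-56,0,0,0,-1,10,102,-35,0,0,0,-1,17,138,-14,0,0.003,-0.005,-1,25,174,7,0,0.006,-0.01,-1,32,210,28,0,0.01,-0.015,-1,40,246,49,0,0.012,-0.02,-1,47,282,70,0,0.016,-0.026,-1,55,318,91,0,0.016,-0.026,-1,60,340,104,0,0.016,-0.026,-1,62,353,110,0,0.016,-0.026,-1,62,353,110,0,0.016,-0.026]'

```text
t: 8.4
eef_pos: [0.4506, 0.1076, 0.2242]
orientation: [0.019, 3.032, 0.816]
contact_force: [0.3, -0.5, -3.1]
finger_gap: 0.219
finger_force: 79.4
```

```bash
cat > pour2.py <<'E'
from h import *
st();s=bot.state();f=(s['eef_pos'],R.from_rotvec(s['orientation']).as_matrix())
for t in (20,10,0,-10,-20,-30,-40,-50): nose((.452,.235,.125 if t<15 else .16),1.555,np.radians(t),f)
E
python3 pour2.py
```

```text
t8.4 tcp [0.4506 0.1076 0.2242] psi 1.5578 th 0.5258 x_z 0.0016 F [ 0.3 -0.5 -3.1] gap 0.219 ff 79.4
row [-1.8, -2.0, 15.3] [0.177, -0.003, 0.003]
row [-1.9, -0.3, 33.3] [0.351, -0.003, 0.003]
row [-1.9, 20.9, 24.5] [0.526, -0.003, 0.003]
row [-1.9, 43.2, 19.6] [0.7, -0.002, 0.003]
row [-2.0, 66.1, 18.6] [0.875, -0.002, 0.004]
row [-2.0, 88.8, 21.6] [1.049, -0.002, 0.004]
row [-2.1, 110.6, 28.4] [1.224, -0.001, 0.004]
row [-2.2, 130.9, 39.0] [1.398, -0.001, 0.004]
```

>>> jog_arm --series '[-1,-2,-1,15,0.12,0,0,-1,-2,-1,25,0.24,0,0,-1,-2,0,33,0.35,0,0,-1,-2,14,27,0.47,0,0,-1,-2,30,23,0.6,0,0,-1,-2,43,20,0.7,0,0,-1,-2,60,18,0.83,0,0,-1,-2,77,20,0.96,0,0,-1,-2,95,24,1.1,0,0,-1,-2,111,28,1.224,0,0,-1,-2,120,33,1.31,0,0,-1,-2,131,39,1.4,0,0]'

```text
t: 9.6
eef_pos: [0.4559, 0.239, 0.2557]
orientation: [-0.02, -2.836, 1.333]
contact_force: [0.5, -0.7, -1.7]
finger_gap: 0.224
finger_force: 79.4
```

```bash
python3 - <<'E'
from h import *
st(); d=cap('side'); e=cap('scene')
a=cv2.resize(d['color'][130:384,120:330,::-1],(420,508),interpolation=cv2.INTER_CUBIC)
b=cv2.resize(e['color'][90:344,120:310,::-1],(380,508),interpolation=cv2.INTER_CUBIC)
cv2.imwrite('pics/p5.png',np.hstack([a,b]))
s=bot.state();f=(s['eef_pos'],R.from_rotvec(s['orientation']).as_matrix())
for t in (-30,0,20): nose((.452,.235,.15),1.555,np.radians(t),f)
E
```

```text
t9.6 tcp [0.4559 0.239  0.2557] psi 1.5581 th -0.8787 x_z 0.0021 F [ 0.5 -0.7 -1.7] gap 0.224 ff 79.4
row [1.5, -47.0, 19.7] [-0.359, -0.005, 0.007]
row [1.3, -55.1, 87.2] [-0.883, -0.007, 0.005]
row [1.1, -40.8, 130.5] [-1.232, -0.008, 0.004]
```

View pics/p5.png

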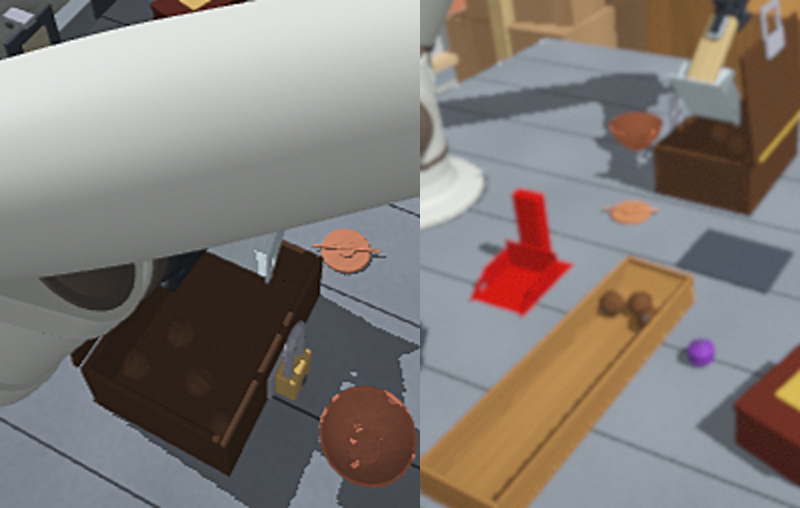

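The view shows four beads in the chest, at (180,333), (135,365), (197,380) and (222,420) in the left panel. Three are left at the trough's end, at (612,302), (640,300) and (648,318) in the right panel. I'll go back for the rest.

```bash
python3 - <<'E'
from h import *
d=cap('scene');w=pts(d);rgb=d['color'].astype(int)
m=(w[...,2]>.012)&(w[...,2]<.07)&(w[...,0]>.44)&(w[...,0]<.55)&(w[...,1]>-.44)&(w[...,1]<-.06)&(rgb.sum(-1)<230)&(rgb[...,0]>rgb[...,2]+15)
k,l,s,c=cv2.connectedComponentsWithStats(m.astype(np.uint8))
for i in range(1,k):
    if s[i,4]>8:
        p=np.nanmedian(w[l==i],0);print(s[i,4],np.round(p,3),'own',np.round((p-C)@AX,3))
s=bot.state();f=(s['eef_pos'],R.from_rotvec(s['orientation']).as_matrix())
nose((.452,.235,.16),1.555,-.3,f)
nose((.452,.235,.18),1.555,0,f)
nose((.47,.10,.18),1.54,0,f)
tr(-.04,.10,0,f)
E
```

```text
48 [ 0.471 -0.144  0.023] own 0.105
66 [ 0.516 -0.142  0.028] own 0.108
row [1.7, -60.8, 41.7] [-0.578, -0.004, 0.005]
row [1.7, -76.6, 68.2] [-0.878, -0.005, 0.004]
row [-16.8, -162.7, 171.8] [-0.878, 0.001, 0.018]
row [-46.6, -317.9, 483.9] [-0.878, 0.008, 0.032]
```

>>> jog_arm --series '[-1,0,-20,12,-0.15,0,0,-1,1,-35,22,-0.3,0,0,-1,1,-50,33,-0.44,0,0,-1,2,-61,42,-0.58,0,0,-1,2,-69,55,-0.73,0,0,-1,2,-77,68,-0.878,0,0,-1,-5,-110,108,-0.878,0,0,-1,-11,-137,140,-0.878,0,0,-1,-17,-163,172,-0.878,0,0.01,-1,-21,-183,214,-0.878,0,0.02,-1,-25,-203,255,-0.878,0,0.03,-1,-29,-223,296,-0.878,0,0.03]'

```text
t: 10.95
eef_pos: [0.4783, -0.135, 0.2391]
orientation: [0.066, 3.125, 0.004]
contact_force: [0.6, 0.3, -0.6]
finger_gap: 0.228
finger_force: 79.8
```

```bash
python3 - <<'E'
from h import *
st();tr(-.03,.08);tr(-.03,.006)
E
```

```text
t10.9 tcp [ 0.4783 -0.135   0.2391] psi 1.5284 th 0.0029 x_z -0.0161 F [ 0.6  0.3 -0.6] gap 0.228 ff 79.8
row [-23.0, -191.1, 70.4] [0.003, 0.016, 0.004]
row [-21.8, -191.3, 144.4] [0.003, 0.016, 0.004]
```

>>> jog_arm --series '[-1,-5,-42,10,0,0.016,0.004,-1,-10,-84,25,0,0.016,0.004,-1,-15,-126,40,0,0.016,0.004,-1,-20,-165,55,0,0.016,0.004,-1,-23,-191,70,0,0.016,0.004,-1,-23,-191,70,0,0.016,0.004,-1,-23,-191,70,0,0.016,0.004,-1,-22,-191,100,0,0.016,0.004,-1,-22,-191,120,0,0.016,0.004,-1,-22,-191,135,0,0.016,0.004,-1,-22,-191,142,0,0.016,0.004,-1,-22,-191,142,0,0.016,0.004]'

```text
t: 12.15
eef_pos: [0.4949, -0.3233, 0.0956]
orientation: [-0.071, -3.136, -0.005]
contact_force: [-0.0, 0.1, -1.9]
finger_gap: 0.226
finger_force: 79.8
```

```bash
python3 - <<'E'
from h import *
st();tr(.092,.0045)
E
```

```text
t12.2 tcp [ 0.4949 -0.3233  0.0956] psi 1.5257 th 0.0033 x_z 0.0044 F [-0.   0.1 -1.9] gap 0.226 ff 79.8
row [0.2, 118.5, 3.0] [0.003, -0.004, 0.001]
```

>>> jog_arm --series '[-1,0,0,2.5,0.003,-0.004,0,-1,0,12,2.5,0.003,-0.004,0,-1,0,24,2.5,0.003,-0.004,0,-1,0,36,2.5,0.003,-0.004,0,-1,0,48,2.5,0.003,-0.004,0,-1,0,60,2.5,0.003,-0.004,0,-1,0,72,2.5,0.003,-0.004,0,-1,0,84,2.5,0.003,-0.004,0,-1,0,96,2.5,0.003,-0.004,0,-1,0,106,2.5,0.003,-0.004,0,-1,0,114,2.5,0.003,-0.004,0,-1,0,119,2.5,0.003,-0.004,0]'

```text
t: 13.35
eef_pos: [0.5005, -0.2042, 0.0934]
orientation: [-0.071, -3.14, -0.0]
contact_force: [-0.3, -1.4, 0.8]
finger_gap: 0.222
finger_force: 80.2
```

```bash
python3 - <<'E'
from h import *
st(); d=cap('wrist'); save(d,'pics/w6.png')
s=bot.state();f=(s['eef_pos'],R.from_rotvec(s['orientation']).as_matrix())
for t in range(3,31,3):
    a=np.radians(t); hx=.02;tr(hx+.07*np.cos(a),.006+.07*np.sin(a),a,f)
E
```

```text
t13.3 tcp [ 0.5005 -0.2042  0.0934] psi 1.5255 th 0.0000 x_z 0.0005 F [-0.3 -1.4  0.8] gap 0.222 ff 80.2
row [0.5, -7.7, -2.1] [-0.052, -0.0, 0.001]
row [0.6, -12.4, -2.9] [-0.104, -0.0, 0.001]
row [0.6, -17.2, -3.5] [-0.157, -0.0, 0.001]
row [0.6, -22.0, -3.8] [-0.209, -0.0, 0.001]
row [0.6, -26.7, -3.9] [-0.261, -0.0, 0.001]
row [0.6, -31.5, -3.8] [-0.314, -0.0, 0.001]
row [0.6, -36.3, -3.4] [-0.366, -0.001, 0.001]
row [0.6, -41.0, -2.7] [-0.418, -0.001, 0.001]
row [0.6, -45.7, -1.8] [-0.471, -0.001, 0.001]
row [0.6, -50.4, -0.7] [-0.523, -0.001, 0.001]
```

View pics/w6.png

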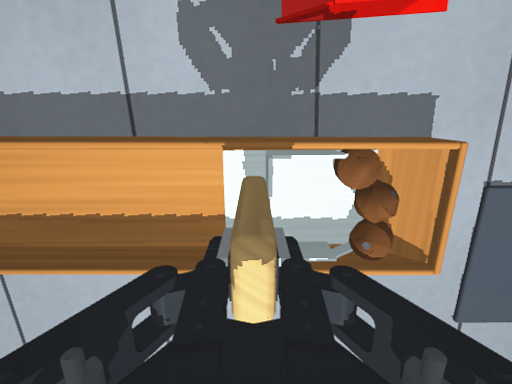

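The three beads sit at the nose edge, at (357,168), (377,201) and (370,240). I'll ride the nose a little up the slope beneath them, then tilt back.

```bash
python3 - <<'E'
from h import *
s=bot.state();f=(s['eef_pos'],R.from_rotvec(s['orientation']).as_matrix())
for t,hx in((3,.028),(6,.037),(9,.044),(12,.045),(16,.045),(20,.045),(24,.045),(28,.045),(30,.045)):
    a=np.radians(t);tr(hx+.07*np.cos(a),.006+.07*np.sin(a),a,f)
tr(.06+.045,.09,a,f)
E
```

```text
row [0.5, 0.3, -2.1] [-0.052, -0.0, 0.001]
row [0.5, 4.6, -2.9] [-0.104, -0.0, 0.001]
row [0.5, 6.8, -3.5] [-0.157, -0.0, 0.001]
row [0.5, 3.0, -3.8] [-0.209, -0.0, 0.001]
row [0.5, -3.3, -3.9] [-0.279, -0.0, 0.001]
row [0.5, -9.7, -3.5] [-0.349, -0.0, 0.001]
row [0.6, -16.0, -2.7] [-0.418, -0.001, 0.001]
row [0.6, -22.3, -1.4] [-0.488, -0.001, 0.001]
row [0.6, -25.4, -0.6] [-0.523, -0.001, 0.001]
row [0.6, -26.0, -49.6] [-0.523, -0.001, 0.001]
```

>>> jog_arm --series '[-1,0.5,0,-2.1,-0.052,0,0,-1,0.5,4,-2.9,-0.104,0,0,-1,0.5,7,-3.5,-0.157,0,0,-1,0.5,3,-4,-0.209,0,0,-1,0.5,-3,-4,-0.279,0,0,-1,0.5,-10,-4,-0.349,0,0,-1,0.5,-16,-3,-0.418,0,0,-1,0.5,-22,-2,-0.488,0,0,-1,0.5,-25,-2,-0.525,0,0,-1,0.5,-25,-10,-0.525,0,0,-1,0.5,-26,-30,-0.525,0,0,-1,0.5,-26,-50,-0.525,0,0]'

```text
t: 14.6
eef_pos: [0.4987, -0.2304, 0.1444]
orientation: [0.069, 3.023, 0.811]
contact_force: [0.2, -0.4, -2.1]
finger_gap: 0.226
finger_force: 79.8
```

```bash
python3 - <<'E'
from h import *
st(); d=cap('wrist');e=cap('scene')
a=cv2.resize(d['color'][110:270,190:440,::-1],(500,320));b=cv2.resize(e['color'][190:360,110:270,::-1],(300,320))
cv2.imwrite('pics/w7.png',np.hstack([a,b]))
s=bot.state();f=(s['eef_pos'],R.from_rotvec(s['orientation']).as_matrix())
nose((.50,-.08,.20),1.5247,.52,f);a=nose((.452,.235,.20),1.555,.52,f)
E
```

```text
t14.6 tcp [ 0.4987 -0.2304  0.1444] psi 1.5248 th 0.5240 x_z 0.0010 F [ 0.2 -0.4 -2.1] gap 0.226 ff 79.8
row [4.0, 60.4, -59.8] [0.002, 0.003, 0.003]
row [62.3, 331.6, 95.8] [0.002, 0.018, -0.024]
```

View pics/w7.png

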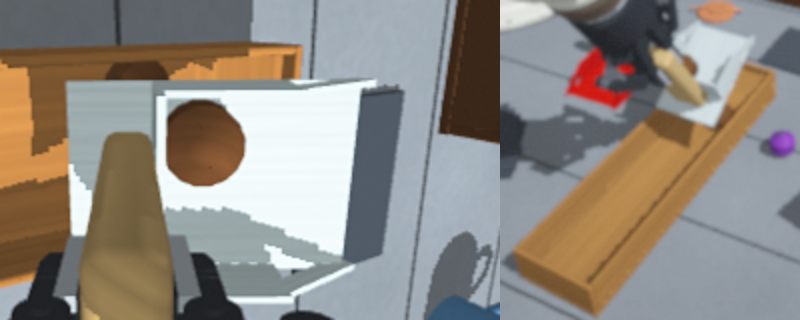

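Only one bead is clearly in the scoop, at (205,142). One is behind in the trough at (140,70), and the third is hidden. I'll back up above the free part and look again.

```bash
python3 - <<'E'
from h import *
s=bot.state();f=(s['eef_pos'],R.from_rotvec(s['orientation']).as_matrix())
tr(-.105,.13,.52,f);tr(-.105,.09,0,f)
E
```

```text
row [1.1, -162.7, -135.9] [0.002, 0.003, 0.003]
row [1.0, -132.4, -112.8] [0.522, 0.003, 0.002]
```

>>> jog_arm --series '[-1,0,-15,-20,0,0,0,-1,0,-40,-45,0,0,0,-1,0,-70,-70,0,0,0,-1,0,-100,-92,0,0,0,-1,0,-130,-113,0,0,0,-1,1,-150,-128,0,0,0,-1,1,-163,-136,0,0,0,-1,1,-156,-132,0.1,0,0,-1,1,-149,-127,0.22,0,0,-1,1,-142,-121,0.34,0,0,-1,1,-136,-116,0.45,0,0,-1,1,-132,-113,0.522,0,0]'

```text
t: 15.9
eef_pos: [0.4904, -0.3998, 0.1756]
orientation: [0.07, 3.14, -0.004]
contact_force: [-0.5, 0.1, -1.6]
finger_gap: 0.22
finger_force: 79.8
```

```bash
cat > beads.py <<'E'
from h import *
for n in('scene','side','wrist'):
    d=cap(n);w=pts(d);rgb=d['color'].astype(int)
    m=(w[...,2]>.012)&(w[...,2]<.08)&(w[...,0]>.44)&(w[...,0]<.56)&(w[...,1]>-.45)&(w[...,1]<-.05)&(rgb.sum(-1)<230)&(rgb[...,0]>rgb[...,2]+15)
    k,l,s,c=cv2.connectedComponentsWithStats(m.astype(np.uint8))
    for i in range(1,k):
        if s[i,4]>12:
            p=np.nanmedian(w[l==i],0);print(n,c[i].round(),s[i,4],np.round(p,3),'own',np.round((p-C)@AX,3))
    if n=='wrist':save(d,'pics/w8.png')
E
python3 -c "from h import *;st()";python3 beads.py
```

```text
t15.9 tcp [ 0.4904 -0.3998  0.1756] psi 1.5261 th -0.0023 x_z -0.0012 F [-0.5  0.1 -1.6] gap 0.220 ff 79.8
scene [208. 250.] 34 [ 0.47  -0.167  0.02 ] own 0.082
scene [224. 253.] 34 [ 0.512 -0.165  0.024] own 0.085
scene [130. 316.] 37 [ 0.441 -0.408  0.032] own -0.16
side [293. 133.] 25 [ 0.539 -0.324  0.033] own -0.073
side [279. 172.] 42 [ 0.508 -0.139  0.025] own 0.111
side [292. 177.] 29 [ 0.466 -0.137  0.023] own 0.111
wrist [421. 134.] 489 [ 0.445 -0.223  0.034] own 0.024
wrist [297. 139.] 224 [ 0.443 -0.353  0.044] own -0.106
wrist [220. 184.] 362 [ 0.489 -0.433  0.031] own -0.184
wrist [481. 151.] 667 [ 0.464 -0.161  0.028] own 0.088
wrist [475. 193.] 646 [ 0.51  -0.159  0.028] own 0.091
wrist [437. 223.] 1655 [ 0.543 -0.195  0.03 ] own 0.057
```

View pics/w8.png

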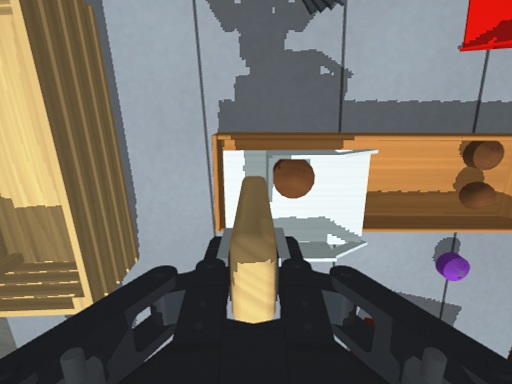

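The wrist view shows one bead staying in the scoop at (293,177), and two at about own x = 0.09, at (481,153) and (477,194). I'll make another pass, this time following the slope up to the end wall so nothing slips under the nose.

```bash
python3 - <<'E'
from h import *
s=bot.state();f=(s['eef_pos'],R.from_rotvec(s['orientation']).as_matrix())
tr(-.04,.09,0,f);tr(-.04,.0045,0,f);tr(.087,.0045,0,f)
E
```

```text
row [-0.9, 63.0, -2.7] [0.003, 0.0, 0.003]
row [-0.8, 62.8, 82.8] [0.003, 0.0, 0.003]
row [-1.2, 189.8, 83.2] [0.003, 0.0, 0.003]
```

>>> jog_arm --series '[-1,-1,20,0,0,0,0.003,-1,-1,45,0,0,0,0.003,-1,-1,62,10,0,0,0.003,-1,-1,63,40,0,0,0.003,-1,-1,63,65,0,0,0.003,-1,-1,63,78,0,0,0.003,-1,-1,63,82.5,0,0,0.003,-1,-1,68,83,0,0,0.003,-1,-1,80,83,0,0,0.003,-1,-1,92,83,0,0,0.003,-1,-1,104,83,0,0,0.003,-1,-1,116,83,0,0,0.003]'

```text
t: 17.25
eef_pos: [0.4966, -0.2851, 0.0932]
orientation: [0.077, 3.14, 0.003]
contact_force: [-0.0, -3.8, 5.5]
finger_gap: 0.224
finger_force: 80.8
```

```bash
python3 - <<'E'
from h import *
st();s=bot.state();f=(s['eef_pos'],R.from_rotvec(s['orientation']).as_matrix())
tr(.087,.0045,0,f)
for t in (2,4,6,8,10,12,14,17,20,23,27,30):
    a=np.radians(t);h=.12*np.sin(a);nx=min(.141+h/.7,.179);hx=nx-.12*np.cos(a);tr(hx+.07*np.cos(a),.006+.07*np.sin(a),a,f)
E
```

```text
t17.2 tcp [ 0.4966 -0.2851  0.0932] psi 1.5219 th 0.0021 x_z -0.0004 F [-0.  -3.8  5.5] gap 0.224 ff 80.8
row [0.5, 75.3, 0.4] [0.002, 0.0, -0.003]
row [0.6, 82.3, -1.9] [-0.033, 0.0, -0.003]
row [0.6, 85.4, -2.5] [-0.068, 0.0, -0.003]
row [0.6, 88.5, -3.0] [-0.103, 0.001, -0.003]
row [0.6, 91.8, -3.4] [-0.138, 0.001, -0.003]
row [0.6, 95.2, -3.7] [-0.172, 0.001, -0.003]
row [0.6, 98.7, -3.9] [-0.207, 0.001, -0.003]
row [0.6, 98.8, -4.0] [-0.242, 0.001, -0.003]
row [0.6, 95.7, -3.9] [-0.295, 0.001, -0.003]
row [0.6, 92.9, -3.6] [-0.347, 0.001, -0.003]
row [0.6, 90.5, -3.0] [-0.399, 0.001, -0.003]
row [0.6, 87.7, -1.9] [-0.469, 0.001, -0.003]
row [0.6, 86.1, -0.7] [-0.522, 0.001, -0.003]
```

>>> jog_arm --series '[-1,0,14,0.3,0,0,-0.003,-1,0.5,28,0.3,0,0,-0.003,-1,0.5,42,0.3,0,0,-0.003,-1,0.5,56,0.3,0,0,-0.003,-1,0.5,68,0.3,0,0,-0.003,-1,0.5,77,0.3,0,0,-0.003,-1,0.5,82,-1.9,-0.033,0,-0.003,-1,0.5,85,-2.5,-0.068,0,-0.003,-1,0.5,88,-3,-0.103,0,-0.003,-1,0.5,92,-3.4,-0.138,0,-0.003,-1,0.5,95,-3.7,-0.172,0,-0.003,-1,0.5,98.5,-3.9,-0.207,0,-0.003]'

```text
t: 18.45
eef_pos: [0.5005, -0.1861, 0.0964]
orientation: [0.071, 3.119, 0.333]
contact_force: [-0.6, 0.4, -0.9]
finger_gap: 0.221
finger_force: 79.9
```

```bash
python3 - <<'E'
from h import *
st();s=bot.state();f=(s['eef_pos'],R.from_rotvec(s['orientation']).as_matrix())
for t in (14,17,20,23,27,30):
    a=np.radians(t);h=.12*np.sin(a);nx=min(.141+h/.7,.179);hx=nx-.12*np.cos(a);tr(hx+.07*np.cos(a),.006+.07*np.sin(a),a,f)
tr(.06+hx,.1,a,f)
d=cap('wrist');np.save('/tmp/w9.npy',d,allow_pickle=True);save(d,'pics/w9.png')
E
```

```text
t18.4 tcp [ 0.5005 -0.1861  0.0964] psi 1.5251 th 0.2127 x_z 0.0009 F [-0.6  0.4 -0.9] gap 0.221 ff 79.9
row [-0.4, -0.1, -1.1] [-0.032, -0.001, 0.0]
row [-0.4, -3.1, -1.7] [-0.084, -0.001, 0.0]
row [-0.4, -5.9, -2.0] [-0.136, -0.001, 0.0]
row [-0.4, -8.5, -1.9] [-0.189, -0.001, 0.0]
row [-0.4, -11.4, -1.4] [-0.259, -0.001, 0.0]
row [-0.4, -13.2, -0.6] [-0.311, -0.001, 0.0]
row [-0.3, -1.4, -58.4] [-0.311, -0.001, 0.0]
```

View pics/w9.png

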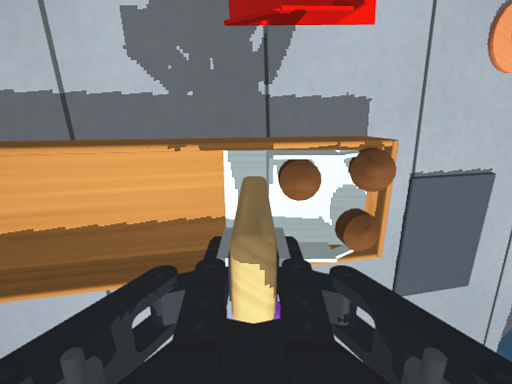

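The two beads are now on the nose against the end wall, at (372,170) and (355,230), and the first is still inside at (300,180). I'll tilt back.

>>> jog_arm --series '[-1,0,0,-1,-0.032,0,0,-1,0,-3,-1.7,-0.084,0,0,-1,0,-6,-2,-0.136,0,0,-1,0,-8,-2,-0.189,0,0,-1,0,-11,-2,-0.259,0,0,-1,0,-13,-1,-0.311,0,0,-1,0,-16,-1,-0.38,0,0,-1,0,-16,-1,-0.38,0,0,-1,0,-14,-10,-0.38,0,0,-1,0,-12,-25,-0.38,0,0,-1,0,-10,-40,-0.38,0,0,-1,0,-8,-60,-0.38,0,0]'

```text
t: 19.7
eef_pos: [0.4997, -0.2069, 0.1558]
orientation: [0.067, 2.992, 0.907]
contact_force: [0.4, -0.6, -1.1]
finger_gap: 0.225
finger_force: 79.7
```

```bash
python3 - <<'E'
from h import *
st(); d=cap('wrist');e=cap('scene')
a=cv2.resize(d['color'][110:270,190:440,::-1],(500,320));b=cv2.resize(e['color'][190:360,110:270,::-1],(300,320))
cv2.imwrite('pics/w10.png',np.hstack([a,b]))
s=bot.state();f=(s['eef_pos'],R.from_rotvec(s['orientation']).as_matrix())
nose((.50,-.06,.22),1.5247,.58,f);a=nose((.452,.235,.20),1.555,.58,f)
E
```

```text
t19.7 tcp [ 0.4997 -0.2069  0.1558] psi 1.5266 th 0.5889 x_z -0.0010 F [ 0.4 -0.6 -1.1] gap 0.225 ff 79.7
row [4.6, 60.9, -59.3] [0.007, 0.004, 0.003]
row [62.1, 293.7, 119.2] [0.007, 0.021, -0.022]
```

View pics/w10.png

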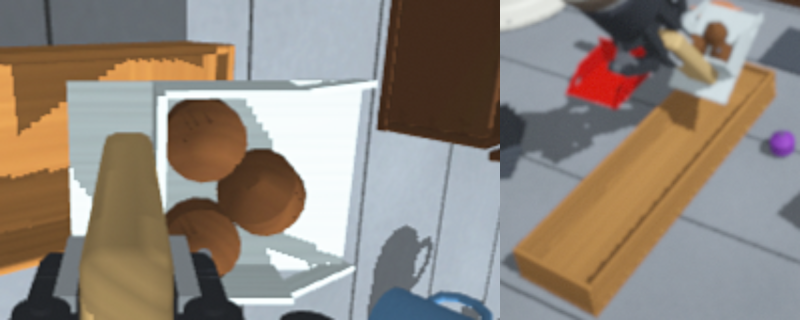

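All three are in the scoop, at (205,140), (262,193) and (203,235), and the visible part of the trough is empty. I'll carry them to the chest.

>>> jog_arm --series '[-1,1,28,-28,0,0,0,-1,4,61,-59,0,0,0,-1,11,90,-37,0,0.003,-0.003,-1,19,119,-15,0,0.006,-0.006,-1,26,148,8,0,0.009,-0.009,-1,33,177,30,0,0.012,-0.012,-1,40,206,52,0,0.015,-0.016,-1,47,235,75,0,0.02,-0.02,-1,54,264,97,0,0.02,-0.022,-1,59,282,110,0,0.02,-0.022,-1,62,294,119,0,0.02,-0.022,-1,62,294,119,0,0.02,-0.022]'

```text
t: 21.0
eef_pos: [0.451, 0.1073, 0.2188]
orientation: [0.022, 3.005, 0.913]
contact_force: [1.3, -0.6, -3.3]
finger_gap: 0.224
finger_force: 79.8
```

```bash
python3 pour2.py
```

```text
t21.0 tcp [0.451  0.1073 0.2188] psi 1.5550 th 0.5901 x_z 0.0033 F [ 1.3 -0.6 -3.3] gap 0.224 ff 79.8
row [-1.5, 0.3, 10.7] [0.241, -0.004, 0.0]
row [-1.5, 0.9, 28.8] [0.416, -0.004, 0.001]
row [-1.5, 22.6, 21.4] [0.59, -0.004, 0.001]
row [-1.5, 45.2, 17.9] [0.765, -0.004, 0.001]
row [-1.5, 68.1, 18.4] [0.939, -0.004, 0.002]
row [-1.5, 90.5, 22.8] [1.114, -0.004, 0.002]
row [-1.5, 111.8, 31.1] [1.288, -0.003, 0.003]
row [-1.6, 131.4, 42.9] [1.463, -0.003, 0.003]
```

>>> jog_arm --series '[-1,-1,0,6,0.12,0,0,-1,-1,0,11,0.24,0,0,-1,-1,1,22,0.35,0,0,-1,-1,10,26,0.48,0,0,-1,-1,23,21,0.6,0,0,-1,-1,40,18,0.73,0,0,-1,-1,57,18,0.86,0,0,-1,-1,74,19,1,0,0,-1,-1,91,23,1.12,0,0,-1,-1,107,29,1.25,0,0,-1,-1,120,36,1.36,0,0,-1,-1,131,43,1.46,0,0]'

```text
t: 22.2
eef_pos: [0.4555, 0.2395, 0.2554]
orientation: [-0.019, -2.837, 1.324]
contact_force: [-0.1, -0.6, -1.1]
finger_gap: 0.224
finger_force: 79.8
```

```bash
python3 - <<'E'
from h import *
st(); d=cap('side'); e=cap('scene')
a=cv2.resize(d['color'][230:384,120:330,::-1],(420,308),interpolation=cv2.INTER_CUBIC)
b=cv2.resize(e['color'][90:344,120:310,::-1],(380,508),interpolation=cv2.INTER_CUBIC)
cv2.imwrite('pics/p11.png',np.hstack([np.vstack([a,np.zeros((200,420,3),np.uint8)]),b]))
s=bot.state();f=(s['eef_pos'],R.from_rotvec(s['orientation']).as_matrix())
nose((.452,.235,.16),1.555,-.3,f);nose((.452,.235,.18),1.555,0,f);nose((.50,.12,.18),1.0,0,f)
E
```

```text
t22.2 tcp [0.4555 0.2395 0.2554] psi 1.5607 th -0.8733 x_z 0.0046 F [-0.1 -0.6 -1.1] gap 0.224 ff 79.8
row [1.2, -63.8, 40.9] [-0.578, -0.009, 0.008]
row [1.2, -79.7, 67.4] [-0.878, -0.01, 0.007]
row [3.0, -144.1, 145.1] [-0.858, 0.234, 0.525]
```

View pics/p11.png

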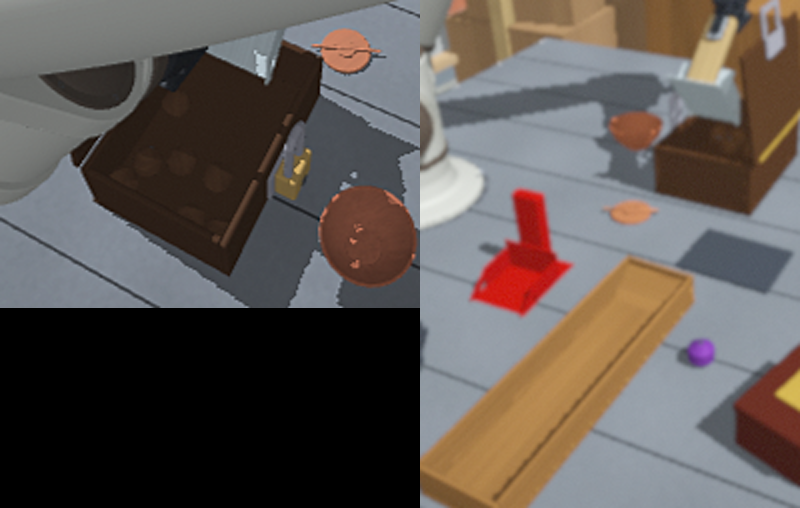

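The trough is now empty in the right panel and the poured beads lie in the chest in the left panel. I'll return the scoop to its slate.

```bash
python3 - <<'E'
from h import *
s=bot.state();f=(s['eef_pos'],R.from_rotvec(s['orientation']).as_matrix())
rel((.46,.03,.24),1.555,0,f)
d=cap('scene');w=pts(d);rgb=d['color'].astype(int)
m=(w[...,2]>.003)&(w[...,2]<.012)&(abs(w[...,0]-.565)<.1)&(abs(w[...,1]-.046)<.08)&(rgb.sum(-1)<330)
q=w[m][:,:2];r=cv2.minAreaRect((q*1000).astype(np.float32));print(r,len(q))
E
```

```text
row [-7.8, -126.7, 168.5] [-0.878, -0.01, 0.007]
((569.5999755859375, 41.15882873535156), (101.986328125, 136.94705200195312), 87.27792358398438) 1013
```

>>> jog_arm --series '[-1,0,-20,8,-0.15,0,0,-1,1,-38,18,-0.3,0,0,-1,1,-52,30,-0.44,0,0,-1,1,-64,41,-0.58,0,0,-1,1,-72,55,-0.73,0,0,-1,1,-80,67,-0.878,0,0,-1,1,-80,67,-0.878,0,0]'

```text
t: 23.05
eef_pos: [0.4524, 0.1309, 0.2771]
orientation: [0.036, 3.137, 0.023]
contact_force: [0.5, 0.1, -0.6]
finger_gap: 0.224
finger_force: 80.1
```

```bash
python3 - <<'E'
from h import *
st();rel((.46,.03,.24),1.555);rel((.49,.03,.22),-.04)
E
```

```text
t23.1 tcp [0.4524 0.1309 0.2771] psi 1.5479 th 0.0149 x_z -0.0039 F [ 0.5  0.1 -0.6] gap 0.224 ff 80.1
row [-9.7, -101.2, 35.6] [0.015, 0.004, -0.007]
row [-39.6, -100.8, 55.7] [0.015, -0.009, 1.588]
```

>>> jog_arm --series '[-1,-3,-35,12,0,0,0,-1,-8,-75,25,0,0,0,-1,-12,-101,36,0.015,0,0.1,-1,-15,-101,38,0.015,0,0.24,-1,-18,-101,40,0.015,0,0.39,-1,-21,-101,42,0.015,0,0.54,-1,-24,-101,44,0.015,0,0.69,-1,-27,-101,46,0.015,0,0.84,-1,-30,-101,48,0.015,0,0.99,-1,-33,-101,50,0.015,-0.004,1.14,-1,-36,-101,53,0.015,-0.006,1.29,-1,-39,-101,56,0.015,-0.009,1.44]'

```text
t: 24.25
eef_pos: [0.4897, 0.0341, 0.2177]
orientation: [2.096, 2.337, -0.014]
contact_force: [-0.3, -0.1, -2.5]
finger_gap: 0.228
finger_force: 80.1
```

```bash
python3 - <<'E'
from h import *
st();rel(sco((.5655,.045,.04),-.04),-.04);rel(sco((.5655,.045,.0065),-.04),-.04)
E
```

```text
t24.2 tcp [0.4897 0.0341 0.2177] psi 0.1086 th -0.0054 x_z -0.0076 F [-0.3 -0.1 -2.5] gap 0.228 ff 80.1
row [7.9, 30.2, 89.0] [-0.005, 0.008, 0.149]
row [8.1, 30.3, 122.5] [-0.005, 0.008, 0.149]
```

>>> jog_arm --series '[-1,8,30,20,-0.005,0.008,0.149,-1,8,30,55,-0.005,0.008,0.149,-1,8,30,85,-0.005,0.008,0.149,-1,8,30,105,-0.005,0.008,0.149,-1,8,30,117,-0.005,0.008,0.149,-1,8,30,122,-0.005,0.008,0.149,-1,8,30,123,-0.005,0.008,0.149,-1,8,30,123,-0.005,0.008,0.149]'

```text
t: 25.05
eef_pos: [0.5182, 0.045, 0.0944]
orientation: [-2.258, -2.182, -0.0]
contact_force: [-0.2, -0.4, -2.0]
finger_gap: 0.221
finger_force: 80.2
```

>>> jog_arm --series '[1,0,0,0,0,0,0,1,0,0,0,0,0,0,1,0,0,0,0,0,0,1,0,0,0,0,0,0,1,0,0,0,0,0,0,1,0,0,-30,0,0,0,1,0,0,-70,0,0,0,1,0,0,-115,0,0,0,1,0,0,-160,0,0,0,1,0,0,-200,0,0,0,1,-30,0,-230,0,0,0,1,-60,0,-250,0,0,0]'

```text
t: 26.25
eef_pos: [0.5165, -0.0154, 0.3456]
orientation: [-2.257, -2.184, -0.001]
contact_force: [0.8, -0.7, -0.8]
finger_gap: 1.004
finger_force: 0.0
```

```bash
python3 - <<'E'
from h import *
st()
d=cap('wrist');w=pts(d);rgb=d['color'].astype(int);save(d,'/tmp/x.png')
near=(abs(w[...,0]-.565)<.1)&(abs(w[...,1]-.045)<.09)
for t,m in(('grip',near&(w[...,2]>.115)&(w[...,2]<.14)),('scoop+slate',near&(w[...,2]>.003)&(w[...,2]<.06))):
    q=w[m][:,:2];print(t,cv2.minAreaRect((q*1000).astype(np.float32)),np.nanmedian(w[m],0).round(3))
# chest content, all views
for n in('wrist','side','scene'):
    e=d if n=='wrist' else cap(n); w=pts(e)
    m=(abs(w[...,0]-.462)<.068)&(abs(w[...,1]-.277)<.1)&(w[...,2]<.1)
    print(n,m.sum(),np.nanpercentile(w[m][:,2],[5,50,95,99.8]) if m.sum() else '')
    mm=(abs(w[...,0]-.53)<.06)&(abs(w[...,1]-.277)<.13)&(w[...,2]>.2)&(w[...,2]<.3)
    if mm.sum():print('lid',np.round(np.nanpercentile(w[mm],[1,50,99],axis=0),3).tolist())
    np.save('/tmp/e_%s.npy'%n,e,allow_pickle=True)
    if n=='side':
        im=e['color'][200:384,120:320,::-1];im=cv2.resize(im,(800,600) if 0 else (652,600),interpolation=cv2.INTER_CUBIC);im=np.clip(im.astype(float)*2.2,0,255).astype(np.uint8);cv2.imwrite('pics/p12.png',im)
E
```

```text
t26.2 tcp [ 0.5165 -0.0154  0.3456] psi -0.0326 th -0.0003 x_z 0.0008 F [ 0.8 -0.7 -0.8] gap 1.004 ff 0.0
grip ((518.2304077148438, 46.935203552246094), (43.05195999145508, 19.276355743408203), 88.29759979248047) [0.518 0.048 0.13 ]
scoop+slate ((566.1934814453125, 45.89070129394531), (103.7600326538086, 145.1615753173828), 87.61222839355469) [0.573 0.049 0.007]
wrist 2145 [0.00599085 0.00755473 0.00909578 0.01012016]
side 4380 [0.00550505 0.00807001 0.03799485 0.04101687]
lid [[0.522, 0.167, 0.201], [0.527, 0.295, 0.246], [0.534, 0.391, 0.298]]
scene 313 [0.00682674 0.02074357 0.03869358 0.04142079]
lid [[0.522, 0.159, 0.201], [0.533, 0.25, 0.236], [0.539, 0.386, 0.298]]
```

View pics/p12.png

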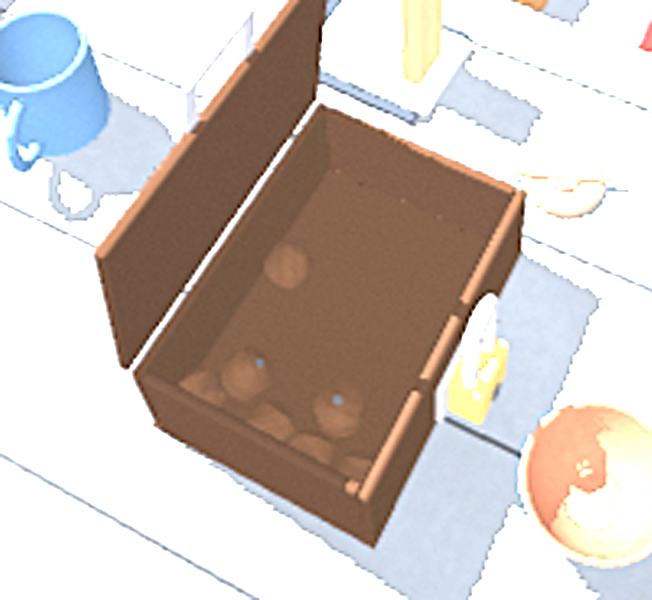

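With brightness raised, the crop shows all seven beads in the chest, at (287,265), (245,372), (338,410), (200,388), (268,418), (310,448) and (355,468). The scoop is seated on its slate. Next I'll close the lid, pushing its outer face at y of about 0.22.

```bash
python3 - <<'E'
from h import *
s=bot.state();f=(s['eef_pos'],R.from_rotvec(s['orientation']).as_matrix())
for p in((.61,.10,.345),(.61,.22,.345),(.60,.22,.24),(.575,.22,.24)): rel(p,-.03,0,f)
E
```

```text
row [119.7, 88.9, -0.7] [-0.001, -0.001, -0.007]
row [239.6, 84.5, -0.6] [-0.001, -0.001, -0.007]
row [239.2, 74.6, 104.4] [-0.001, -0.001, -0.007]
row [238.2, 49.6, 104.4] [-0.001, -0.001, -0.007]
```

>>> jog_arm --series '[-1,30,25,0,0,0,0,-1,65,50,0,0,0,0,-1,95,75,0,0,0,0,-1,125,87,0,0,0,0,-1,165,86,0,0,0,0,-1,205,85,0,0,0,0,-1,239,84,0,0,0,0,-1,239,84,20,0,0,0,-1,239,80,55,0,0,0,-1,239,75,85,0,0,0,-1,239,75,104,0,0,0,-1,239,75,104,0,0,0]'

```text
t: 27.6
eef_pos: [0.5975, 0.2217, 0.2349]
orientation: [-2.254, -2.18, 0.011]
contact_force: [-0.0, 0.2, 0.4]
finger_gap: 0.005
finger_force: 0.0
```

```bash
cat > lid.py <<'E'
from h import *
st();s=bot.state();f=(s['eef_pos'],R.from_rotvec(s['orientation']).as_matrix())
H=np.array([.548,.09]);r=.14
for ph in (1.5,1.4,1.3,1.2,1.1,1.0,.9,.8,.7,.6,.5,.4,.3,.2,.1,.03,-.02):
    P=H+r*np.array([-np.cos(ph),np.sin(ph)])+.008*np.array([np.sin(ph),np.cos(ph)])+[.0145,.008]
    print(ph,end=' ');rel((P[0],.22,P[1]),-.03,0,f)
E
python3 lid.py
```

```text
t27.6 tcp [0.5975 0.2217 0.2349] psi -0.0335 th -0.0089 x_z -0.0015 F [-0.   0.2  0.4] gap 0.005 ff 0.0
1.5 row [-2.9, -36.8, -3.0] [-0.009, 0.001, -0.003]
1.4 row [-3.4, -50.8, -2.0] [-0.009, 0.001, -0.003]
1.3 row [-3.8, -64.6, 0.4] [-0.009, 0.001, -0.003]
1.2 row [-4.3, -78.1, 4.2] [-0.009, 0.001, -0.003]
1.1 row [-4.7, -91.2, 9.3] [-0.009, 0.001, -0.003]
1.0 row [-5.1, -103.6, 15.7] [-0.009, 0.001, -0.003]
0.9 row [-5.5, -115.4, 23.3] [-0.009, 0.001, -0.003]
0.8 row [-5.9, -126.4, 32.0] [-0.009, 0.001, -0.003]
0.7 row [-6.2, -136.4, 41.8] [-0.009, 0.001, -0.003]
0.6 row [-6.5, -145.4, 52.5] [-0.009, 0.001, -0.003]
0.5 row [-6.7, -153.3, 64.1] [-0.009, 0.001, -0.003]
0.4 row [-6.9, -160.0, 76.4] [-0.009, 0.001, -0.003]
0.3 row [-7.1, -165.4, 89.3] [-0.009, 0.001, -0.003]
0.2 row [-7.2, -169.5, 102.7] [-0.009, 0.001, -0.003]
0.1 row [-7.3, -172.3, 116.5] [-0.009, 0.001, -0.003]
0.03 row [-7.3, -173.4, 126.2] [-0.009, 0.001, -0.003]
-0.02 row [-7.3, -173.8, 133.2] [-0.009, 0.001, -0.003]
```

>>> jog_arm --series '[-1,-3,-20,-3,0,0,0,-1,-3,-37,-3,0,0,0,-1,-3,-51,-2,0,0,0,-1,-4,-65,0,0,0,0,-1,-4,-78,4,0,0,0,-1,-5,-91,9,0,0,0,-1,-5,-104,16,0,0,0,-1,-5,-115,23,0,0,0,-1,-6,-126,32,0,0,0,-1,-6,-136,42,0,0,0,-1,-6,-145,52,0,0,0,-1,-7,-153,64,0,0,0]'

```text
t: 28.8
eef_pos: [0.4458, 0.2203, 0.1766]
orientation: [-2.257, -2.182, -0.001]
contact_force: [0.3, 0.2, 1.4]
finger_gap: -0.0
finger_force: 0.6
```

```bash
python3 lid.py | grep -v "^[1]"; python3 - <<'E'
from h import *
d=cap('scene');save(d,'pics/p13.png',(200,60,400,230),3)
E
```

```text
t28.8 tcp [0.4458 0.2203 0.1766] psi -0.0340 th -0.0013 x_z 0.0020 F [0.3 0.2 1.4] gap -0.000 ff 0.6
0.9 row [1.0, 35.8, -36.1] [-0.001, -0.002, -0.004]
0.8 row [0.6, 24.8, -27.4] [-0.001, -0.002, -0.004]
0.7 row [0.3, 14.7, -17.7] [-0.001, -0.002, -0.004]
0.6 row [-0.1, 5.6, -7.0] [-0.001, -0.002, -0.004]
0.5 row [-0.4, -2.3, 4.5] [-0.001, -0.002, -0.004]
0.4 row [-0.6, -9.1, 16.7] [-0.001, -0.002, -0.004]
0.3 row [-0.8, -14.7, 29.6] [-0.001, -0.002, -0.004]
0.2 row [-1.0, -18.9, 43.0] [-0.001, -0.002, -0.004]
0.1 row [-1.1, -21.7, 56.7] [-0.001, -0.002, -0.004]
0.03 row [-1.2, -22.9, 66.4] [-0.001, -0.002, -0.004]
-0.02 row [-1.2, -23.4, 73.4] [-0.001, -0.002, -0.004]
```

View pics/p13.png

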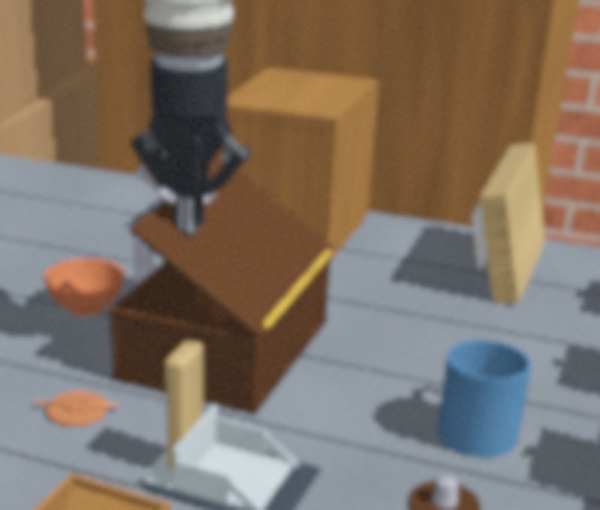

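The lid is half shut, with the finger on its outer face at (187,215), and the scoop stands on its slate at (225,450). I'll keep going down.

>>> jog_arm --series '[-1,0,-2,5,0,0,0,-1,0,-9,17,0,0,0,-1,0,-15,30,0,0,0,-1,0,-19,43,0,0,0,-1,0,-22,52,0,0,0,-1,0,-22,59,0,0,0,-1,0,-23,65,0,0,0,-1,0,-23,70,0,0,0,-1,0,-23,72,0,0,0,-1,0,-23,72,0,0,0]'

```text
t: 29.85
eef_pos: [0.423, 0.2205, 0.1063]
orientation: [-2.258, -2.181, -0.001]
contact_force: [-9.2, -3.5, 23.8]
finger_gap: -0.001
finger_force: 11.4
```

>>> jog_arm --series '[-1,0,0,-20,0,0,0,-1,0,0,-50,0,0,0,-1,0,0,-80,0,0,0,-1,25,-30,-90,0,0,0,-1,57,-62,-90,0,0,0,-1,57,-62,-90,0,0,0]'

```text
t: 30.45
eef_pos: [0.3608, 0.2821, 0.1945]
orientation: [-2.253, -2.185, 0.0]
contact_force: [0.1, -0.1, 0.7]
finger_gap: 0.002
finger_force: 0.0
```

```bash
python3 - <<'E'
from h import *
st()
for n in('side','scene'):
    w=pts(cap(n))
    m=(abs(w[...,0]-.45)<.1)&(abs(w[...,1]-.277)<.13)&(w[...,2]>.085)&(w[...,2]<.18)
    q=w[m&(w[...,0]>.385)]
    if len(q)>20:
        A=np.c_[q[:,:2],np.ones(len(q))];ok=q[:,2]<.11;c=np.linalg.lstsq(A[ok],q[ok,2],rcond=None)[0];print(n,len(q),ok.sum(),'plane',c.round(3),np.median(q[:,2]))
    m=(w[...,2]>.112)&(w[...,2]<.14)&(abs(w[...,0]-.36)<.03)&(abs(w[...,1]-.277)<.05)
    if m.sum()>5:print('shackle',cv2.minAreaRect((w[m][:,:2]*1000).astype(np.float32)),np.nanpercentile(w[m][:,2],[50,95]))
rel((.361,.279,.155),-.03);rel((.361,.279,.122),-.03)
E
```

```text
t30.4 tcp [0.3608 0.2821 0.1945] psi -0.0307 th -0.0026 x_z 0.0024 F [ 0.1 -0.1  0.7] gap 0.002 ff 0.0
side 6891 6891 plane [-0.006 -0.004  0.102] 0.09813517383241688
shackle ((360.748291015625, 279.8777160644531), (34.95909118652344, 9.792624473571777), 89.2552261352539) [0.12904869 0.13345093]
scene 1737 1737 plane [-0.014  0.013  0.101] 0.09842997982426782
shackle ((360.7732849121094, 274.8681335449219), (34.72288513183594, 10.881869316101074), 81.41954803466797) [0.12346797 0.13246053]
row [-1.1, -1.5, 38.9] [-0.002, -0.001, -0.002]
row [-1.1, -1.5, 71.9] [-0.002, -0.001, -0.002]
```

>>> jog_arm --series '[-1,-1,-1,25,0,0,0,-1,-1,-1,45,0,0,0,-1,-1,-1,53,0,0,0,-1,-1,-1,59,0,0,0,-1,-1,-1,65,0,0,0,-1,-1,-1,70,0,0,0,-1,-1,-1,72,0,0,0,-1,-1,-1,72,0,0,0,-1,-1,-1,72,0,0,0,-1,-1,-1,72,0,0,0]'

```text
t: 31.55
eef_pos: [0.3628, 0.2781, 0.1246]
orientation: [-2.259, -2.18, -0.002]
contact_force: [-4.4, -5.7, 20.0]
finger_gap: 0.002
finger_force: 10.3
```

Tip is at 0.117 with 20 N, so the shackle has bottomed out at home. I'll back away and check everything.

>>> jog_arm --series '[-1,0,0,-20,0,0,0,-1,0,0,-60,0,0,0,-1,0,0,-110,0,0,0,-1,0,0,-150,0,0,0,-1,-45,0,-160,0,0,0,-1,-90,0,-160,0,0,0,-1,-135,0,-160,0,0,0,-1,-180,0,-160,0,0,0,-1,-225,0,-160,0,0,0,-1,-260,0,-160,0,0,0,-1,-260,0,-160,0,0,0]'

```text
t: 32.65
eef_pos: [0.3531, 0.0148, 0.2821]
orientation: [-2.265, -2.175, 0.002]
contact_force: [0.3, -0.3, 0.4]
finger_gap: -0.0
finger_force: 0.0
```

```bash
python3 - <<'E'
from h import *
st()
for n in('side','scene','wrist'):
    d=cap(n);w=pts(d)
    q=w[(abs(w[...,0]-.46)<.07)&(abs(w[...,1]-.277)<.1)];print(n,'lid z',np.nanpercentile(q[:,2],[5,50,95]) if len(q) else '')
    m=(w[...,2]>.105)&(w[...,2]<.14)&(abs(w[...,0]-.36)<.02)&(abs(w[...,1]-.277)<.03)
    if m.sum()>5:print(' shackle top',np.nanpercentile(w[m][:,2],[50,95,100]))
    m=(w[...,2]>.115)&(w[...,2]<.14)&(abs(w[...,0]-.52)<.03)&(abs(w[...,1]-.045)<.04)
    if m.sum()>5:print(' grip',np.nanmedian(w[m],0).round(3))
    if n=='side':save(d,'pics/end.png',k=1.5)
E
```

```text
t32.6 tcp [0.3531 0.0148 0.2821] psi -0.0405 th -0.0019 x_z 0.0000 F [ 0.3 -0.3  0.4] gap -0.000 ff 0.0
side lid z [0.09612372 0.09811708 0.1004943 ]
 shackle top [0.11362001 0.11751936 0.11867192]
 grip [0.516 0.052 0.129]
scene lid z [0.09700029 0.09873177 0.10058724]
 shackle top [0.1121542  0.11685293 0.11793198]
 grip [0.522 0.035 0.128]
wrist lid z [0.09677636 0.09807546 0.09936654]
 grip [0.513 0.049 0.129]
```

View pics/end.png

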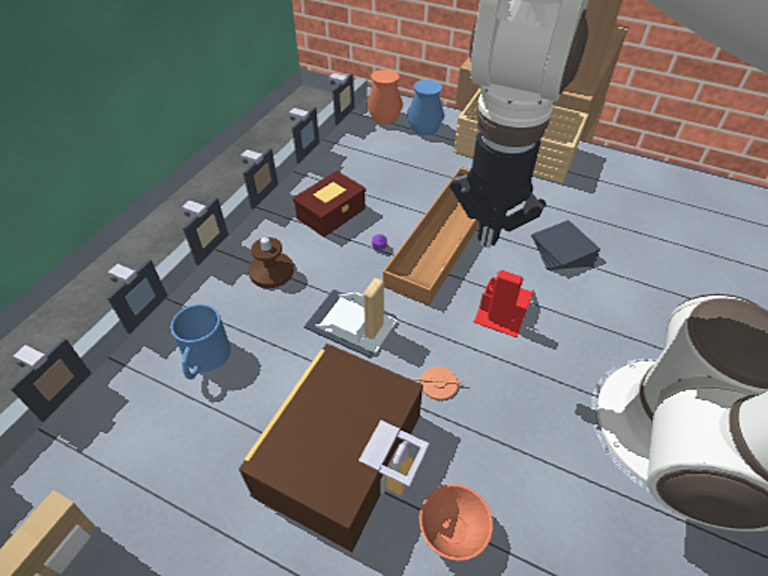

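The final view shows the lid shut, the shackle home at (405,450) with its top at about 117 mm, and the scoop on its slate at (350,320). The trough is empty as far as it can be seen, and the other wares are in place. I'm handing in.

```bash
python3 -c "
from h import *
print(bot.sign_off())"
```

```text
the job is handed in; nothing more can be done
None
```

The job is handed in: all seven beads found are in the chest, the lid is shut, the shackle is pressed home, and the scoop is back on its slate; the sign-off gave no verdict.

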